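Clamp and prick shelf cleats in a dowel jig

TASK

Lay every wooden shelf cleat that is there flat in the jig pocket of its own length, with the toggle clamp open, then swing the clamp over so that its bar holds them all down. Pull the awl out of its cup and press its point on the top of each clamped cleat in turn, going from the longest cleat to the shortest. Then put the awl back in its cup point down, swing the clamp fully open again and lay the cleats flat in the grey tray, without knocking over or shoving any of the other things on the bench.

Things in the scene. Friction and masses are not known exactly. Their poses are not given: they have to be found in the camera images.
- jig: fixed plywood board, 235 (x) x 200 (y) x 18 mm, origin on the table under the middle of the pockets (board spans x -95 to +140 mm); x points away from the robot to the clamp. Three pockets along x, 60 mm apart, each between dowel pins 8 mm thick and 9 mm tall: two each side, 6 mm in from the cleat's ends, one beyond each end; play 3.5 mm sideways, 4 mm endways
- pocket_long (a point): centre of the 120 mm pocket, on the board's top face (18 mm above the table); left pocket (+y) seen from the robot; axes as the jig
- pocket_medium (a point): centre of the 95 mm pocket, on the board's top face; middle pocket
- pocket_short (a point): centre of the 70 mm pocket, on the board's top face; right pocket (-y)
- clamp (a joint): toggle clamp angle about the hinge, rad: 1.5 fully open (arm up, handle back), about 0.07 when its bar rests on cleats, 0 shut on nothing. Past centre (about 0.85) its weight carries it on, either way, and it stays; 2 to 3 N at the grip moves it. Its black rubber bar, 14 mm thick, 168 mm long across the pockets, rests on the cleats 22 to 24 mm beyond the pocket centres
- clamp_grip (a point): centre of the dark steel handle grip of the clamp: a cylinder along the jig's y, 30 mm long and 28 mm thick, 104 mm from the hinge; at joint 0 it is 60 mm nearer the robot than the hinge and 85 mm above it, at 1.5 it is 81 mm beyond the hinge and 66 mm above it. Pinch it along y from above: it can turn between the fingers as it swings
- clamp_hinge (a point): hinge axis of the clamp, 107 mm behind the pocket centres (jig x), 55 mm above the table; axes as the jig. With the clamp open its bar stands above the hinge, top 145 mm above the table; with it shut the top of the grip is 154 mm above the table
- cleat_long: plain pine bar, 120 long (x) x 24 wide (y) x 18 high mm, about 45 g, origin at the centre of its underside; the same turned end for end. Lies left of the jig among the others. May be absent
- cleat_medium: plain pine bar, 95 long (x) x 24 wide (y) x 18 high mm, about 36 g, origin at the centre of its underside; the same turned end for end. Lies left of the jig. May be absent
- cleat_short: plain pine bar, 70 long (x) x 24 wide (y) x 18 high mm, about 27 g, origin at the centre of its underside; the same turned end for end. Lies left of the jig. May be absent
- awl: awl, about 90 g, stands point down in the cup, perhaps leaning a little; origin at its steel point, z along it to the handle end. Shank 6 mm thick and 72 mm long, round dark wooden handle 24 mm thick from 72 to 152 mm above the point
- awl_grip (a point): point on the awl's axis, 130 mm above its steel point, where to grip the handle
- cup: fixed upright steel cup, 36 mm inside, 42 mm outside, rim 86 mm above the table, inner floor 10 mm above the table, on a 60 mm square foot; origin at the centre of the foot's underside. Beyond the jig, left or right
- tray: fixed grey open tray right of the jig, 160 (x) x 190 (y) x 35 mm high, walls and floor 5 mm; origin at the centre of its underside, yaw varies a little
- can: bystander: can, 52 mm thick, 90 mm high, beyond the jig, on the side where the cup is not
- jar: bystander: glass jar, 60 mm thick, 80 mm high
- spray: bystander: white bottle, 70 mm thick, 200 mm high
- tape: bystander: cardboard ring, 90 mm across, 24 mm high, lying
- screwdriver: bystander: screwdriver 180 mm long, lying
- offcut: bystander: wood offcut 90 x 50 x 30 mm
- brush: bystander: brush, lying
Not all that is in view belongs to the job. Leave any pink look-alike of the cleat_medium alone.

How it is judged:
On the way, in this order (a step that is already met when the one before it is completed fails the run):
1. every cleat lies flat in its own pocket and the clamp bar is swung down onto them (value of joint clamp between 0.03 and 0.11 rad and horizontal distance between cleat_long and pocket_long below 0.009 m and z of each of cleat_long, cleat_medium, cleat_short in the frame of jig below 0.022 m and angle between the x axis of each of cleat_long, cleat_medium, cleat_short and the x axis of jig, either way round below 0.2 rad and contact force between clamp and cleat_long above 0.2 N and horizontal distance between cleat_medium and pocket_medium below 0.009 m and contact force between clamp and cleat_medium above 0.2 N and horizontal distance between cleat_short and pocket_short below 0.009 m and contact force between clamp and cleat_short above 0.2 N), for 0.3 s.
2. the awl's point is pressed on the top of the long cleat, clamped in its pocket (horizontal distance between cleat_long and pocket_long below 0.009 m and z of cleat_long in the frame of jig below 0.022 m and angle between the x axis of cleat_long and the x axis of jig, either way round below 0.2 rad and contact force between clamp and cleat_long above 0.2 N and contact force between awl and cleat_long above 0.5 N and z of awl in the frame of cleat_long between 0.013 and 0.024 m), for 0.1 s.
3. the awl's point is pressed on the top of the medium cleat, clamped in its pocket (horizontal distance between cleat_medium and pocket_medium below 0.009 m and z of cleat_medium in the frame of jig below 0.022 m and angle between the x axis of cleat_medium and the x axis of jig, either way round below 0.2 rad and contact force between clamp and cleat_medium above 0.2 N and contact force between awl and cleat_medium above 0.5 N and z of awl in the frame of cleat_medium between 0.013 and 0.024 m), for 0.1 s.
4. the awl's point is pressed on the top of the short cleat, clamped in its pocket (horizontal distance between cleat_short and pocket_short below 0.009 m and z of cleat_short in the frame of jig below 0.022 m and angle between the x axis of cleat_short and the x axis of jig, either way round below 0.2 rad and contact force between clamp and cleat_short above 0.2 N and contact force between awl and cleat_short above 0.5 N and z of awl in the frame of cleat_short between 0.013 and 0.024 m), for 0.1 s.
At the end, for the whole second after the job is handed in: every cleat present lies flat and still in the tray (centre inside the walls, underside less than 27 mm above the table), the clamp is open beyond 1.2 rad, and the awl stands point down in its cup, its point within 10 mm of the inner floor (value of joint clamp above 1.2 rad and horizontal distance between awl and cup below 0.018 m and height (world z) of awl below 0.02 m and angle between awl's own z axis and vertical below 0.4 rad and linear speed of each of awl, cleat_long, cleat_medium, cleat_short below 0.02 m/s and x of cleat_long in the frame of tray between -0.075 and 0.075 m and y of cleat_long in the frame of tray between -0.09 and 0.09 m and z of each of cleat_long, cleat_medium, cleat_short in the frame of tray below 0.027 m and angle between each of cleat_long, cleat_medium, cleat_short's own z axis and vertical below 0.3 rad and x of cleat_medium in the frame of tray between -0.075 and 0.075 m and y of cleat_medium in the frame of tray between -0.09 and 0.09 m and x of cleat_short in the frame of tray between -0.075 and 0.075 m and y of cleat_short in the frame of tray between -0.09 and 0.09 m); the robot touches nothing.
It fails at once if the can, jar or spray bottle is tipped over (angle between any of can, jar, spray's own z axis and vertical above 0.5 rad).
It fails at once if a bystander is shoved more than 4 cm (distance of any of can, jar, spray, tape, screwdriver, offcut, brush from where it was at the start of the episode above 0.04 m).
Of cleat_long, cleat_medium, cleat_short only 2 to 3 are there at a start; the rules pass over those that are not, and their reading is None.
At some moment in a run one of cleat_long, cleat_medium, cleat_short may be knocked a few centimetres aside while the robot is not near it.
It also fails if it takes over 210 s, if anything falls off the work surface, if the arm or the gripper's body presses on something with over 40 N, if the wrist force passes 120 N, or if a joint passes its speed limit or range.

ROBOT

A 6-joint arm with a two-finger parallel gripper is mounted at the origin on the work surface. World frame = base frame: x ahead of the robot, y to its left, z up, the work surface at z = 0. Lengths are in m, angles in rad, forces in N, time in s.
With the tool pointing down it reaches from about 0.35 to 0.775 m from the base axis. Payload 7.3 kg.
Tool frame: the origin (TCP) lies between the finger pads; the fingertips stand 14 mm ahead of it and the grasp point (between the pads) lies 5 mm behind it; z points along the fingers, y is the line along which they close (so a half turn about z gives the same grasp; the last joint's range is limited). The gripper opens to 92 mm and grips with 3 to 60 N. Pads are 19 mm wide; open, the fingers measure 130 mm over their backs; the gripper's body (75 mm by 190 mm) begins 47 mm behind the grasp point.
Start: joints at [-1.366, 0.342, 1.524, -0, 1.275, -0.146], TCP at [0.18, -0.493, 0.22] pointing down, gripper open.
Joint ranges: [-2.53, 2.53], [-0.77, 2.02], [0.04, 2.7], [-1, 4.14], [0.28, 2.66], [-3.11, 3.11]. Speed limits (rad/s): [2.57, 2.57, 3.14, 3.14, 3.14, 3.14].

INTERFACE

Orientations are given as [roll, pitch, yaw] about the fixed x, y, z axes, in that order (R = Rz(yaw) Ry(pitch) Rx(roll)).
In Python, from cell import robot, eyes gives the robot as it stands. The module is installed in compiled form; this text tells all that it offers.
- The arm moves only by the shell command python3 -m handwheel 'ROWS' [FORCE]. ROWS is JSON, one flat list of numbers, 5 for each row, row after row: the shift along the world's x, y, z in mm, then the turn about the world's z in rad, then the opening, from 0 (shut) to 1 (fully open). In form: [x, y, z, spin, jaw, x, y, z, spin, jaw, ...]. A call has 1 to 8 rows; each row shifts and turns the commanded pose from where the row before left it; what a row does not reach is not made up. A row lasts 1/10 s, in which the tool goes at most 50 mm and 8.59 degrees, less where a joint would pass 70% of its speed; a pose out of reach is approached as far as the arm can. A call with a gripper value outside its range is refused whole. The fingers move at their own pace and stop on an object; FORCE is the grip in N (left out, the last holds). Time passes only in rows, so rows that do not move let the fingers close. It gives the time, the measured TCP pose, the force, the opening and the grip force at its end, in the units of the state.
- robot.observe(): the state, without advancing time (a new reading comes with each control period).
- eyes.read_camera(name): name is "scene" or "top" or "wrist"; returns (picture, depth): 420x560x3 uint8, blue, green, red; 420x560 float32, m along the optical axis (not along the pixel's ray), 0 where there is no reading.
- eyes.calibration(name): a dict with "fx", "fy", "cx", "cy" (pixels), "world_to_cam" (4x4, takes a point from world to camera coordinates). Camera axes: x right, y down, z forward; pixel columns grow to the right and rows downward; lengths in m; the calibration is good to about 2 mm. The wrist camera is an equidistant fisheye: a pixel r from the principal point sees the ray r / f radians off the axis. A picture is of the moment at which its call begins: read the wrist's pose just before it. calibration takes no time and is no camera call; for the wrist camera it gives the pose at the moment of the call.
- robot.hand_in(): hands the job in; it is judged then, once.
The state is a dict: "time": time; "qpos": joint angles; "qvel": joint speeds; "joint_efforts": joint torques, N m; "tool_pos": TCP position; "tool_rot": TCP orientation; "contact_force": force on the tool from outside, world axes, zero at the start; "torque": the same for the moment, N m; "opening": finger opening in m; "grip_force": force on a finger pad.
Only numpy, scipy, OpenCV 4.12 (cv2) and the standard library are available. Lean on these libraries where they do the work, as an engineer would, in place of code of your own. Each camera call takes 0.05 s, during which the arm holds its last target. There are 200 camera calls.

## Working session

There is one attempt and no reset: what is moved stays moved. The work goes in short steps, Python scripts to look and compute and a shell command to move; the robot and the scene stay as the last step left them, time stands still between calls to the robot, and variables do not carry over. Pictures are saved under pics/ and viewed, at most 14 in all, crops included, and the job is handed in when it is done.

```bash
mkdir -p pics
cat > h.py <<'E'
import numpy as np, cv2
from cell import robot, eyes
def snap(n,f=None):
    c=eyes.calibration(n); im,d=eyes.read_camera(n)
    if f: cv2.imwrite(f'pics/{f}.png',im); np.savez(f'pics/{f}.npz',im=im,d=d,K=[c['fx'],c['fy'],c['cx'],c['cy']],T=np.array(c['world_to_cam']))
    return im,d,c
def load(f):
    z=np.load(f'pics/{f}.npz'); K=z['K']; return z['im'],z['d'],dict(fx=K[0],fy=K[1],cx=K[2],cy=K[3],world_to_cam=z['T'])
def ray(c,uv,fish=False):
    uv=np.atleast_2d(np.asarray(uv,float)); x=(uv[:,0]-c['cx'])/c['fx']; y=(uv[:,1]-c['cy'])/c['fy']
    if fish:
        r=np.hypot(x,y)+1e-12; v=np.c_[np.sin(r)*x/r,np.sin(r)*y/r,np.cos(r)]
    else: v=np.c_[x,y,np.ones_like(x)]
    T=np.array(c['world_to_cam']); R=T[:3,:3]; return -R.T@T[:3,3], v@R
def plane(c,uv,z,fish=False):
    o,v=ray(c,uv,fish); return o+v*((z-o[2])/v[:,2])[:,None]
def cloud(d,c):  # world xyz per pixel (pinhole)
    h,w=d.shape; u,v=np.meshgrid(np.arange(w),np.arange(h))
    o,r=ray(c,np.c_[u.ravel(),v.ravel()]); return (o+r*d.ravel()[:,None]).reshape(h,w,3)
def tri(c1,uv1,c2,uv2,f1=False,f2=False):
    o1,a=ray(c1,uv1,f1); o2,b=ray(c2,uv2,f2); a=a[0]/np.linalg.norm(a[0]); b=b[0]/np.linalg.norm(b[0])
    s=np.linalg.lstsq(np.c_[a,-b],o2-o1,rcond=None)[0]; p,q=o1+s[0]*a,o2+s[1]*b; return (p+q)/2,np.linalg.norm(p-q)
E
python3 - <<'E'
from h import *
for n in ('top','scene'):
    im,d,c=snap(n,n+'0'); print(n,c['fx'],np.round(np.linalg.inv(c['world_to_cam']),3).tolist(),(d>0).mean())
print(robot.observe())
E
```

```text
top 497.8882974216659 [[0.021, -0.998, 0.061, 0.46], [-1.0, -0.022, -0.019, 0.035], [0.02, -0.061, -0.998, 1.424], [0.0, 0.0, 0.0, 1.0]] 0.9958503401360544
scene 387.3963058623541 [[0.82, 0.365, -0.441, 0.986], [0.572, -0.549, 0.609, -0.608], [-0.02, -0.752, -0.659, 0.807], [0.0, 0.0, 0.0, 1.0]] 0.9959268707482993
{'time': 0.1, 'qpos': array([-1.36600237e+00,  3.42650316e-01,  1.52490183e+00, -3.19472519e-06,
        1.27535860e+00, -1.45975396e-01]), 'qvel': array([ 0.00036919, -0.00113114, -0.00455076,  0.00157309, -0.00056857,
       -0.0014639 ]), 'joint_efforts': array([ 1.54019752e-03, -4.32003450e+01, -2.44693601e+01,  7.18267076e-02,
        5.25827694e-02, -5.50116795e-05]), 'tool_pos': array([ 0.1803609 , -0.49267407,  0.21962273]), 'tool_rot': array([-3.14028814e+00, -1.88703638e-04,  3.50770161e-01]), 'contact_force': array([ 1.71386449,  0.04104421, -0.50595313]), 'torque': array([ 0.01746043, -0.05098081, -0.00129012]), 'grip_force': 0.0, 'opening': 0.09145351523007937}
```

View pics/top0.png

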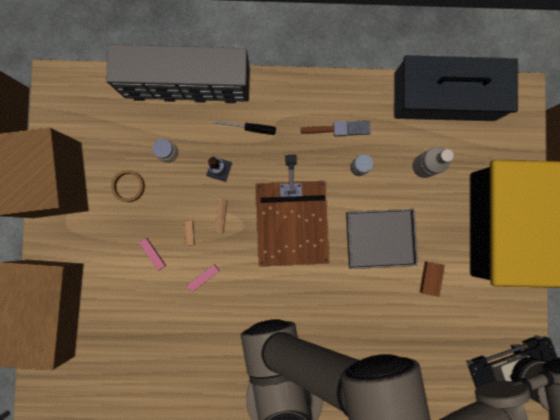

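View pics/scene0.png

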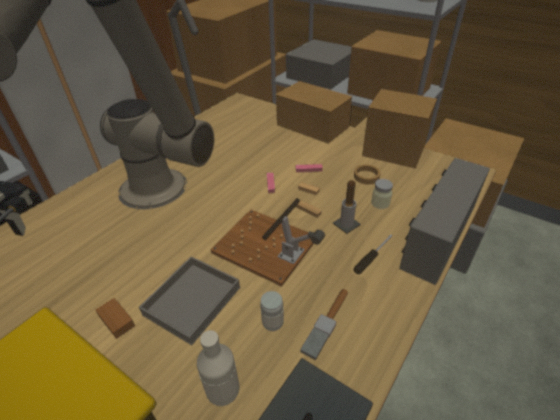

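The top view shows the jig near (292,223), the tray at (381,238), the cup and awl at (219,168), and the clamp open with its grip at (291,160). There are two plain wooden bars at (189,233) and (222,216), and two pink bars to leave alone. I'll measure these with depth and colour.

```bash
cat > seg.py <<'E'
from h import *
def comps(f,zlo,zhi,amin=60,roi=None):
    im,d,c=load(f); P=cloud(d,c); m=((P[...,2]>zlo)&(P[...,2]<zhi)&(d>0)).astype(np.uint8)
    n,l,s,ce=cv2.connectedComponentsWithStats(m)
    for i in range(1,n):
        if s[i,4]<amin: continue
        q=P[l==i]
        if not(0.25<q[:,0].mean()<0.85 and abs(q[:,1].mean())<0.5): continue
        r=cv2.minAreaRect((q[:,:2]*1000).astype(np.float32)); print(f,ce[i].round(0),'n',s[i,4],'z',np.median(q[:,2]).round(4),'rect mm',np.round(r[0],1),np.round(r[1],1),round(r[2],1),'bgr',im[l==i].mean(0).round(0))
E
python3 - <<'E'
from seg import *
for f in('top0','scene0'):
    im,d,c=load(f);P=cloud(d,c); print('table z',[P[y,x,2].round(4) for x,y in ([(160,200),(250,300),(340,130)] if f=='top0' else [(330,150),(200,220),(300,150)])])
    comps(f,.008,.05)
    comps(f,.05,.25,20)
E
python3 - <<'E'
import cv2
a=cv2.imread('pics/top0.png')[120:280,130:430]; b=cv2.imread('pics/scene0.png')[150:310,200:400]
a=cv2.resize(a,None,fx=2.6,fy=2.6,interpolation=2);cv2.imwrite('pics/c1.png',a)
E
```

```text
table z [np.float64(0.0042), np.float64(-0.0002), np.float64(0.0208)]
top0 [430. 110.] n 526 z 0.0294 rect mm [ 812.5 -420.7] [322.4 123. ] 65.2 bgr [27. 30. 34.]
top0 [187.  98.] n 546 z 0.0331 rect mm [837.8 293.9] [ 61.5 361. ] 8.7 bgr [37. 42. 47.]
top0 [254. 127.] n 340 z 0.0213 rect mm [764.4 130. ] [179.8  25.6] 83.1 bgr [35. 39. 44.]
top0 [341. 128.] n 749 z 0.0178 rect mm [ 765.  -130.1] [ 43.1 200.2] 5.2 bgr [80. 82. 93.]
top0 [172. 155.] n 92 z 0.0344 rect mm [678.3 333. ] [28.6 58.9] 62.6 bgr [62. 76. 84.]
top0 [417. 169.] n 99 z 0.0317 rect mm [ 653.5 -369.3] [67.8 27.3] 30.9 bgr [49. 57. 65.]
top0 [127. 185.] n 363 z 0.0231 rect mm [586.6 453.8] [88.4 88.6] 2.3 bgr [ 50.  78. 105.]
top0 [291. 226.] n 5368 z 0.0177 rect mm [492.8 -11.5] [238.3 200.4] 3.6 bgr [40. 61. 99.]
top0 [220. 216.] n 295 z 0.0176 rect mm [507.  190.8] [24.6 96.7] 86.0 bgr [ 78. 108. 142.]
top0 [383. 239.] n 726 z 0.0316 rect mm [ 453.3 -265.1] [160.3 192.2] 3.9 bgr [68. 73. 80.]
top0 [188. 233.] n 225 z 0.0171 rect mm [458.2 278.5] [69.7 24.7] 5.1 bgr [ 84. 116. 153.]
top0 [151. 254.] n 313 z 0.01
[... 1951 characters left out ...]
409.5] [50.3 96.2] 80.0 bgr [ 45.  77. 111.]
scene0 [273. 323.] n 215 z 0.0305 rect mm [ 666.3 -213.7] [51.4 22.7] 36.7 bgr [78. 90. 96.]
scene0 [224. 396.] n 319 z 0.0306 rect mm [ 681.3 -401. ] [69.7 32.1] 54.4 bgr [76. 88. 94.]
scene0 [383. 188.] n 294 z 0.0777 rect mm [686.7 346.6] [57.3 54.5] 78.4 bgr [ 98. 109. 112.]
scene0 [349. 200.] n 389 z 0.0879 rect mm [642.9 198.7] [41.  38.9] 19.3 bgr [53. 67. 78.]
scene0 [293. 230.] n 807 z 0.1285 rect mm [608.1  -6.3] [124.3 168.9] 3.0 bgr [56. 66. 75.]
scene0 [272. 306.] n 559 z 0.0882 rect mm [ 658.6 -202.6] [50.7 48.7] 75.8 bgr [106. 117. 116.]
scene0 [216. 366.] n 1919 z 0.1324 rect mm [ 670.3 -393.2] [69.7 59.9] 54.0 bgr [ 96. 109. 115.]
```

View pics/c1.png

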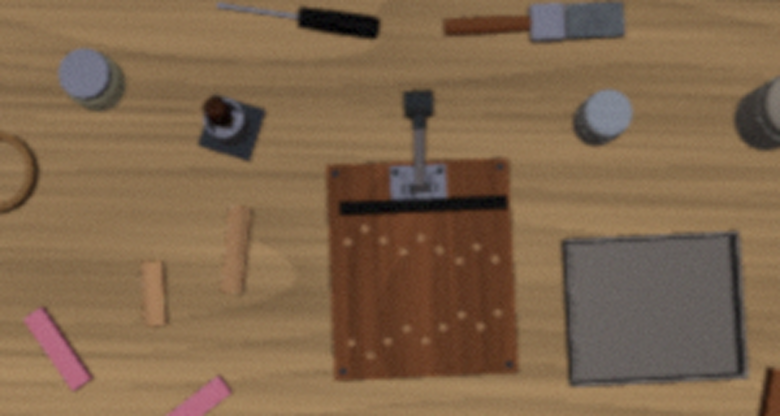

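Both views agree. The medium cleat (97 mm) is at (507,191) mm, yaw −0.07. The short cleat (70 mm) is at (458,278) mm, yaw +0.09. The long cleat is absent, and the jig origin is near (470,−12.6), yaw 0.063. I'll move over the jig for a wrist-camera check.

```bash
python3 -m handwheel '[20,35,20,-0.05,1,20,35,20,-0.05,1,20,35,20,-0.05,1,20,35,20,-0.05,1,20,35,0,-0.05,1,20,35,0,-0.04,1,20,35,0,0,1,20,35,0,0,1]'; python3 -m handwheel '[20,35,0,0,1,20,35,0,0,1,20,35,0,0,1,20,35,0,0,1,20,35,0,0,1,10,25,0,0,1,0,0,0,0,1]'
python3 - <<'E'
from h import *
im,d,c=snap('wrist','w1'); print(c['fx'],c['cx'],c['cy'],np.round(np.linalg.inv(c['world_to_cam']),3).tolist(), robot.observe()['tool_rot'])
im,d,c=snap('top','top1')
E
```

```text
time: 0.9
tool_pos: [0.3408, -0.2114, 0.3001]
tool_rot: [-3.142, 0.0, 0.06]
contact_force: [0.4, -0.4, 0.5]
opening: 0.0912
grip_force: 0.0
time: 1.6
tool_pos: [0.451, -0.0104, 0.2997]
tool_rot: [-3.141, 0.001, 0.065]
contact_force: [0.4, -0.4, 0.6]
opening: 0.0915
grip_force: 0.0
325.19226210127806 280.6687836213307 205.28686051690906 [[0.065, -0.965, -0.253, 0.518], [-0.998, -0.063, -0.015, -0.006], [-0.001, 0.253, -0.967, 0.466], [0.0, 0.0, 0.0, 1.0]] [-3.14152916e+00  1.27118660e-03  6.40385638e-02]
```

View pics/w1.png

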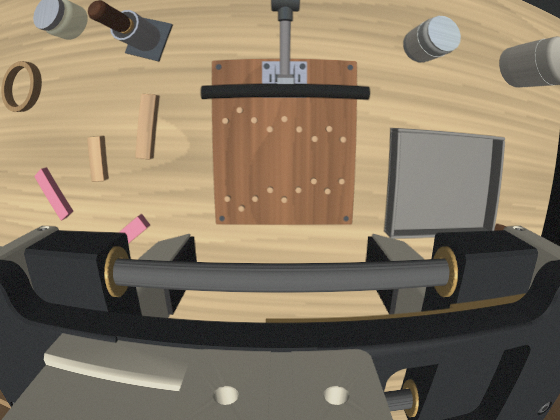

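The wrist view shows the jig board spanning (212,60)–(357,224) with pale pin dots. The bar is at y≈92, the cleats are at (148,126) and (97,158), and the awl leans from the cup at (130,25). I'll measure the pins, cleats and cup.

Run:
```python
from h import *
im,d,c=load('w1')
g=im[...,1].astype(int); roi=np.zeros(g.shape,np.uint8); roi[102:216,217:352]=1
bg=cv2.medianBlur(im,15)[...,1].astype(int)
m=((g-bg>25)&(roi>0)).astype(np.uint8)
n,l,s,ce=cv2.connectedComponentsWithStats(m)
p=[];
for i in range(1,n):
    if s[i,4]>=6: p.append(ce[i])
p=np.array(p); W=plane(c,p,.027,True)[:,:2]*1000
print(len(p))
# fit jig: ideal pins
L={'l':(60,120),'m':(0,95),'s':(-60,70)}; ideal=[]
for k,(y,ln) in L.items():
    for sx in(1,-1):
        for sy in(1,-1): ideal.append((sx*(ln/2-6),y+sy*(12+1.75+4)))
        ideal.append((sx*(ln/2+2+4),y))
ideal=np.array(ideal); t=np.array([470,-12.6]);a=.063
for it in range(10):
    R=np.array([[np.cos(a),-np.sin(a)],[np.sin(a),np.cos(a)]]); Q=ideal@R.T+t
    D=np.linalg.norm(Q[:,None]-W[None],axis=2); j=D.argmin(1); ok=D.min(1)<12
    M,_=cv2.estimateAffinePartial2D(ideal[ok].astype(np.float32),W[j[ok]].astype(np.float32)); a=np.arctan2(M[1,0],M[0,0]); t=M[:,2]
print('jig',t,a,'scale',np.hypot(M[0,0],M[1,0]),ok.sum(),D.min(1).round(1))
hsv=cv2.cvtColor(im,cv2.COLOR_BGR2HSV)
for (x,y) in[(148,126),(97,158),(240,140),(180,150),(120,25),(105,10)]: print((x,y),im[y,x],hsv[y,x])
# pins in the top view: triangulate mean
T,dT,cT=load('top1'); P=cloud(dT,cT)
for f in('top1',):
    from seg import comps
    comps(f,.008,.05);comps(f,.095,.2,10)
b=cv2.resize(T[140:190,190:250],None,fx=8,fy=8,interpolation=2); w=cv2.resize(im[0:70,70:190],None,fx=4,fy=4,interpolation=2)
w=cv2.copyMakeBorder(w,0,400-280,0,0,0); cv2.imwrite('pics/c2.png',cv2.resize(np.hstack([b,w])[:,:],(800,333)))
```

```text
18
jig [467.45778763 -13.11716114] 0.06493239120742439 scale 1.0214746754130046 18 [2.2 1.8 2.7 2.1 1.5 2.7 1.7 2.1 2.4 1.9 1.8 2.7 1.  2.6 2.4 1.2 2.2 2.5]
(148, 126) [120 153 183] [ 16  88 183]
(97, 158) [145 186 219] [ 17  86 219]
(240, 140) [ 82 115 157] [ 13 122 157]
(180, 150) [140 182 208] [ 19  83 208]
(120, 25) [33 38 46] [12 72 46]
(105, 10) [23 31 44] [ 11 122  44]
top1 [431. 110.] n 518 z 0.0304 rect mm [ 812.8 -421.4] [323.  121.2] 65.3 bgr [27. 30. 34.]
top1 [188.  98.] n 539 z 0.0329 rect mm [839.  294.9] [ 59.4 362.4] 8.3 bgr [37. 42. 46.]
top1 [254. 127.] n 344 z 0.0216 rect mm [767.  129.3] [178.8  29. ] 82.6 bgr [36. 39. 44.]
top1 [340. 128.] n 735 z 0.018 rect mm [ 764.9 -130. ] [ 43.4 200.2] 3.6 bgr [81. 83. 93.]
top1 [172. 156.] n 88 z 0.0305 rect mm [673.7 333.3] [23.5 56.9] 49.5 bgr [61. 75. 83.]
top1 [417. 169.] n 102 z 0.0301 rect mm [ 654.5 -369.6] [68.  28.1] 27.5 bgr [50. 58. 66.]
top1 [127. 185.] n 367 z 0.0228 rect mm [586.4 453.8] [87.8 88.9] 2.3 bgr [ 51.  79. 106.]
top1 [290. 198.] n 1743 z 0.018 rect mm [553.2  -7.4] [111.5 200.5] 4.0 bgr [44. 62. 9
[... 215 characters left out ...]
0171 rect mm [458.2 278.7] [69.9 25. ] 5.1 bgr [ 85. 117. 154.]
top1 [151. 254.] n 317 z 0.017 rect mm [396.5 379.8] [95.2 26.2] 36.4 bgr [118. 101. 170.]
top1 [432. 279.] n 634 z 0.0288 rect mm [ 343.2 -408.8] [52.5 90.1] 81.0 bgr [ 37.  61. 100.]
top1 [202. 278.] n 295 z 0.0173 rect mm [332.3 235.6] [23.8 96.6] 39.1 bgr [123. 105. 175.]
top1 [435. 160.] n 601 z 0.1377 rect mm [ 663.  -385.6] [68.6 63.1] 20.0 bgr [ 91.  99. 106.]
top1 [290. 164.] n 179 z 0.1295 rect mm [637.1  -2.4] [60.2 29.1] 1.9 bgr [52. 54. 57.]
top1 [213. 163.] n 96 z 0.1575 rect mm [641.9 199.6] [22.4 21.7] 46.2 bgr [20. 27. 42.]
top1 [292. 198.] n 380 z 0.1426 rect mm [558.4  -7. ] [ 27.9 165.9] 3.5 bgr [23. 25. 31.]
```

View pics/c2.png

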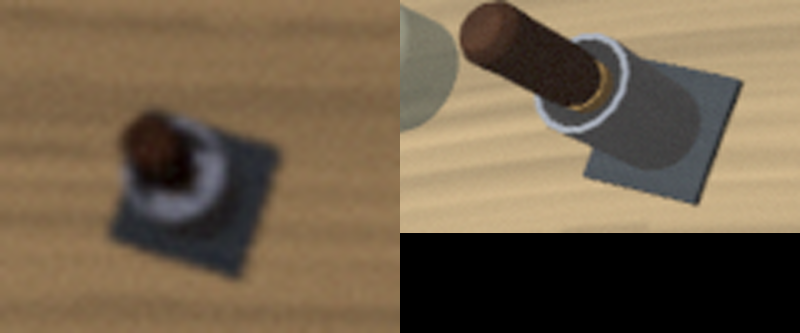

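The awl leans away from the robot and slightly left: its handle top is at (642,200) and z≈0.158, with the cup rim ring visible around it. Next I'll pin down the jig by pins in all three views.

```bash
cat > pins.py <<'E'
from h import *
def pins(f,corner,thr=12,fish=False,ps=3.5,pe=4,z=.027):
    im,d,c=load(f); g=im.astype(int).sum(2); roi=np.zeros(g.shape,np.uint8); cv2.fillConvexPoly(roi,np.array(corner),1)
    k=15 if fish else 9
    bg=cv2.medianBlur(im,k).astype(int).sum(2)
    m=((g-bg>3*thr)&(roi>0)).astype(np.uint8)
    n,l,s,ce=cv2.connectedComponentsWithStats(m)
    p=[]
    for i in range(1,n):
        if s[i,4]>=2:
            v,u=np.nonzero(l==i); w=(g-bg)[v,u]; p.append([(u*w).sum()/w.sum(),(v*w).sum()/w.sum()])
    W=plane(c,p,z,fish)[:,:2]*1000
    ideal=[]
    for y,ln in((60,120),(0,95),(-60,70)):
        for sx in(1,-1):
            for sy in(1,-1): ideal.append((sx*(ln/2-6),y+sy*(16+ps/2)))
            ideal.append((sx*(ln/2+pe/2+4),y))
    ideal=np.array(ideal); t=np.array([468.5,-12.6]);a=.064
    for it in range(8):
        R=np.array([[np.cos(a),-np.sin(a)],[np.sin(a),np.cos(a)]]); Q=ideal@R.T+t
        D=np.linalg.norm(Q[:,None]-W[None],axis=2); j=D.argmin(1); ok=D.min(1)<8
        M,_=cv2.estimateAffinePartial2D(ideal[ok].astype(np.float32),W[j[ok]].astype(np.float32)); a=np.arctan2(M[1,0],M[0,0]); t=M[:,2]
    res=(W[j]-Q)@R
    print(f,len(p),ok.sum(),'jig',t.round(1),a.round(4),'scale',np.hypot(M[0,0],M[1,0]).round(4))
    return np.c_[ideal,res.round(1),ok],np.array(p)[j],ok,ideal
E
python3 - <<'E'
from pins import *
a=pins('top0',[(260,205),(325,205),(327,262),(260,264)])
b=pins('w1',[(217,102),(352,102),(352,216),(217,216)],25,True)
s=pins('scene0',[(214,248),(256,210),(312,236),(276,275)])
print(b[0])
_,_,ct=load('top0');_,_,cw=load('w1');_,_,cs=load('scene0')
for A,ca,fa,B,cb,fb in((a,ct,False,b,cw,True),(a,ct,False,s,cs,False),(b,cw,True,s,cs,False)):
    r=[(*tri(ca,A[1][i],cb,B[1][i],fa,fb),i) for i in range(18) if A[2][i] and B[2][i]]
    if r: print(len(r),np.mean([x[0]*1000-np.r_[0,0,0] for x in r],0),np.mean([a[3][x[2]] for x in r],0),'gap',np.mean([x[1] for x in r]))
E
```

```text
top0 18 18 jig [468.9 -13.4] 0.0674 scale 1.0126
w1 18 18 jig [467.5 -13.1] 0.065 scale 1.021
scene0 23 16 jig [467.8 -11.7] 0.0651 scale 1.0157
[[ 54.    77.75   0.5    2.1    1.  ]
 [ 54.    42.25   0.5   -1.6    1.  ]
 [ 66.    60.     2.6    0.2    1.  ]
 [-54.    77.75  -0.3    2.1    1.  ]
 [-54.    42.25  -0.4   -1.5    1.  ]
 [-66.    60.    -2.5    0.5    1.  ]
 [ 41.5   17.75   0.4    1.8    1.  ]
 [ 41.5  -17.75   0.4   -2.2    1.  ]
 [ 53.5    0.     2.4   -0.1    1.  ]
 [-41.5   17.75  -0.5    1.8    1.  ]
 [-41.5  -17.75  -0.4   -1.9    1.  ]
 [-53.5    0.    -2.6   -0.1    1.  ]
 [ 29.   -42.25   0.1    1.1    1.  ]
 [ 29.   -77.75   0.    -2.5    1.  ]
 [ 41.   -60.     2.2   -0.7    1.  ]
 [-29.   -42.25  -0.3    1.2    1.  ]
 [-29.   -77.75  -0.2   -2.2    1.  ]
 [-41.   -60.    -2.4   -0.5    1.  ]]
18 [468.57388018 -13.18087147  37.32699039] [0. 0.] gap 0.0005411694499882919
16 [462.04027937 -22.49880882  29.35185374] [-7.5      -8.609375] gap 0.0007953334231363046
16 [461.121669   -21.96915373  28.53964036] [-7.5      -8.609375] gap 0.0014387485595680303
```

The play is per side (±3.5 and ±4 mm), and the three views agree on a jig origin of (468.3, −12.8), yaw 0.0655. I'll grasp the medium cleat first.

```bash
python3 -m handwheel '[11,40,-20,-0.07,0.6,11,40,-30,-0.07,0.6,11,40,-40,0,0.6,11,40,-40,0,0.6,12,41,-40,0,0.6,0,0,-40,0,0.6,0,0,-30,0,0.6,0,0,0,0,0.6]' 15
python3 - <<'E'
from h import *
from seg import comps
snap('wrist','w2'); snap('top','top2'); comps('top2',.008,.05)
E
```

```text
time: 2.5
tool_pos: [0.4987, 0.1687, 0.0736]
tool_rot: [3.139, 0.009, -0.08]
contact_force: [-0.1, 0.2, -0.0]
opening: 0.0554
grip_force: 0.0
top2 [431. 110.] n 527 z 0.0288 rect mm [ 813.7 -421.2] [322.8 124. ] 64.7 bgr [28. 32. 36.]
top2 [188.  98.] n 555 z 0.0329 rect mm [839.8 294.3] [ 63.7 363.4] 9.3 bgr [39. 44. 49.]
top2 [254. 127.] n 340 z 0.0214 rect mm [763.7 129.9] [179.2  25.7] 84.3 bgr [37. 40. 46.]
top2 [340. 128.] n 743 z 0.0177 rect mm [ 765.2 -130.2] [ 42.7 200.3] 4.0 bgr [84. 86. 97.]
top2 [172. 156.] n 84 z 0.0316 rect mm [674.8 333. ] [25.3 57.2] 53.5 bgr [64. 79. 86.]
top2 [417. 168.] n 102 z 0.0279 rect mm [ 653.9 -369.9] [67.8 27.4] 30.4 bgr [53. 61. 69.]
top2 [127. 185.] n 372 z 0.0224 rect mm [585.8 454.4] [89.  88.3] 80.5 bgr [ 53.  81. 109.]
top2 [292. 226.] n 5265 z 0.0177 rect mm [491.8 -11.6] [239.  200.9] 3.8 bgr [ 42.  64. 103.]
top2 [384. 239.] n 729 z 0.0318 rect mm [ 453.7 -264.6] [161.2 193.7] 3.6 bgr [71. 77. 84.]
top2 [151. 254.] n 313 z 0.017 rect mm [396.6 380. ] [95.1 25.8] 36.0 bgr [123. 105. 176.]
top2 [432. 279.] n 639 z 0.0291 rect mm [ 343.2 -409.3] [52.9 90.1] 79.6 bgr [ 39.  64. 104.]
```

View pics/w2.png

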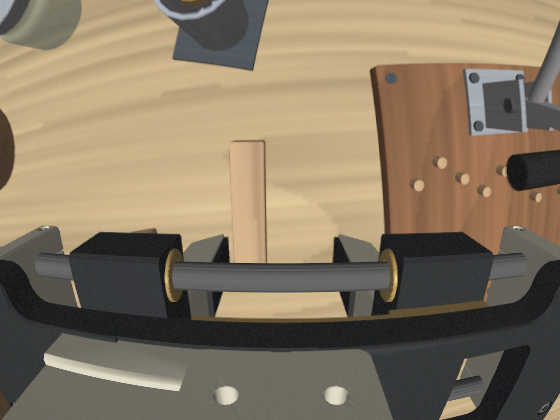

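The cleat sits at columns 231–266 ahead of the fingers. The rows longer than 50 mm were clipped, so the tool is 22 mm short in y. I'll correct that, descend and grip.

```bash
python3 -m handwheel '[8,22,0,0,0.6,0,0,-20,0,0.6,0,0,-20,0,0.6,0,0,-16,0,0.6,0,0,0,0,0.15,0,0,0,0,0.15,0,0,0,0,0.15,0,0,0,0,0.15]' 15;python3 -m handwheel '[0,0,0,0,0.15,0,0,0,0,0.15,0,0,20,0,0.15,0,0,25,0,0.15,0,0,25,0,0.15,0,0,0,0,0.15]'
```

```text
time: 3.4
tool_pos: [0.5105, 0.1925, 0.0228]
tool_rot: [-3.141, -0.002, -0.079]
contact_force: [0.9, 0.5, 0.7]
opening: 0.0274
grip_force: 0.0
time: 4.0
tool_pos: [0.5116, 0.193, 0.0946]
tool_rot: [-3.14, -0.006, -0.079]
contact_force: [-0.4, 0.4, 0.4]
opening: 0.0134
grip_force: 0.0
```

Run:
```python
from h import *
snap('wrist','w3'); snap('scene','scene3')
cv2.imwrite('pics/c3.png',np.hstack([cv2.imread('pics/w3.png')[80:300,100:480],cv2.resize(cv2.imread('pics/scene3.png')[130:270,230:420],None,fx=2,fy=2)[:220]]))
```

```text
(no output)
```

View pics/c3.png

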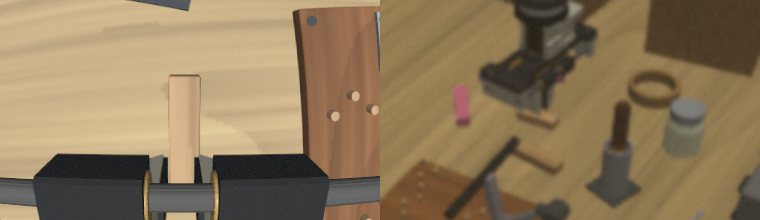

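The cleat stayed on the table: the tool was 6 mm higher than intended and the fingers slipped off. I'll reopen, check the settled pose, go lower and verify the grip before lifting.

```bash
python3 -m handwheel '[0,0,0,0,0.6,0,0,0,0,0.6,0,0,0,0,0.6,0,0,0,0,0.6,0,0,0,0,0.6,0,0,0,0,0.6]' 30
python3 - <<'E'
from seg import *
snap('top','top4'); snap('wrist','w4'); comps('top4',.008,.03)
im,d,c=load('w4'); hsv=cv2.cvtColor(im,cv2.COLOR_BGR2HSV)
# cleat far end corners seen by wrist
g=im[150:260,230:350]; m=cv2.Canny(im,40,120)[150:240,230:350]; 
print(im[200,262:310,0].tolist()); print(im[140:175,284,0].tolist())
E
```

```text
time: 4.7
tool_pos: [0.5095, 0.1925, 0.0912]
tool_rot: [3.141, 0.0, -0.079]
contact_force: [0.9, -0.0, 0.1]
opening: 0.054
grip_force: 0.0
top4 [429. 111.] n 265 z 0.0187 rect mm [ 813. -422.] [323.3 120.7] 65.5 bgr [33. 40. 47.]
top4 [253. 127.] n 337 z 0.0212 rect mm [767.2 129.5] [179.5  26.7] 80.2 bgr [37. 41. 46.]
top4 [340. 128.] n 741 z 0.0177 rect mm [ 764.9 -130.1] [ 43.  200.1] 3.2 bgr [84. 86. 97.]
top4 [127. 186.] n 367 z 0.022 rect mm [586. 455.] [91.1 88.2] 71.9 bgr [ 53.  82. 109.]
top4 [291. 226.] n 5345 z 0.0177 rect mm [491.4 -11.6] [235.  200.5] 3.6 bgr [ 42.  64. 103.]
top4 [412. 238.] n 123 z 0.0188 rect mm [ 458.8 -351. ] [147.3  14.2] 3.9 bgr [51. 53. 56.]
top4 [189. 238.] n 128 z 0.0178 rect mm [443.7 276.4] [39.5 26. ] 9.8 bgr [ 86. 120. 157.]
top4 [151. 254.] n 320 z 0.0174 rect mm [398.5 381.1] [99.9 25.5] 36.9 bgr [122. 105. 175.]
top4 [431. 279.] n 410 z 0.0272 rect mm [ 343.2 -409.1] [52.7 90.3] 81.5 bgr [ 38.  62. 102.]
[140, 141, 144, 142, 145, 118, 131, 139, 138, 140, 142, 141, 139, 139, 139, 136, 135, 136, 136, 138, 138, 137, 136, 136, 132, 128, 127, 120, 120, 120, 121, 122, 124, 127, 128, 118, 105, 141, 146, 144, 144, 144, 148, 146, 145, 148, 146, 144]
[134, 135, 136, 136, 135, 137, 139, 138, 138, 138, 139, 96, 60, 104, 126, 135, 132, 133, 133, 134, 133, 133, 134, 136, 135, 135, 134, 139, 134, 135, 135, 134, 132, 134, 136]
```

```bash
python3 - <<'E'
from h import *
im,d,c=load('w4'); print((plane(c,[(269,155),(298,155),(268,200),(298,200)],.018,True)*1000).round(1))
E
python3 -m handwheel '[0,0,-25,0,0.6,0,0,-25,0,0.6,0,0,-24,0,0.6,0,0,0,0,0.6,0,0,0,0,0.15,0,0,0,0,0.15,0,0,0,0,0.15,0,0,0,0,0.15]' 30
```

```text
[[553.1 197.6  18. ]
 [551.4 176.3  18. ]
 [519.  201.4  18. ]
 [517.2 178.6  18. ]]
time: 5.6
tool_pos: [0.5101, 0.1926, 0.0184]
tool_rot: [-3.141, -0.002, -0.079]
contact_force: [-0.1, -0.5, 0.3]
opening: 0.0279
grip_force: 0.0
```

```bash
python3 -m handwheel '[0,0,0,0,0.15,0,0,0,0,0.15,0,0,0,0,0.15,0,0,0,0,0.15]'
```

```text
time: 6.0
tool_pos: [0.5095, 0.1925, 0.0174]
tool_rot: [3.141, 0.0, -0.079]
contact_force: [0.0, 0.0, 0.3]
opening: 0.0141
grip_force: 0.0
```

Run:
```python
from h import *
snap('wrist','w5'); snap('scene','scene5'); print(robot.observe())
cv2.imwrite('pics/c5.png',np.hstack([cv2.imread('pics/w5.png')[80:300,100:480],cv2.resize(cv2.imread('pics/scene5.png')[150:260,230:420],None,fx=2,fy=2)[:220]]))
```

```text
{'time': 6.1, 'qpos': array([ 2.20546479e-01,  6.19174584e-01,  1.70346035e+00, -1.02581030e-04,
        8.19131476e-01,  1.87058011e+00]), 'qvel': array([-1.12626649e-03, -9.52246872e-04, -1.27292787e-03,  1.19580997e-03,
       -1.15451294e-05,  6.96751469e-04]), 'joint_efforts': array([ 2.51082769e-03, -4.96161711e+01, -1.72934103e+01,  7.78636720e-03,
       -8.72650486e-02, -5.95491792e-05]), 'tool_pos': array([0.50946807, 0.19249089, 0.01732141]), 'tool_rot': array([ 3.14146975e+00,  1.43883251e-04, -7.91672595e-02]), 'contact_force': array([-0.52396577, -0.30174713, -0.28122262]), 'torque': array([ 0.00264233, -0.03257024,  0.00298326]), 'grip_force': 0.0, 'opening': 0.013492950303048262}
```

View pics/c5.png

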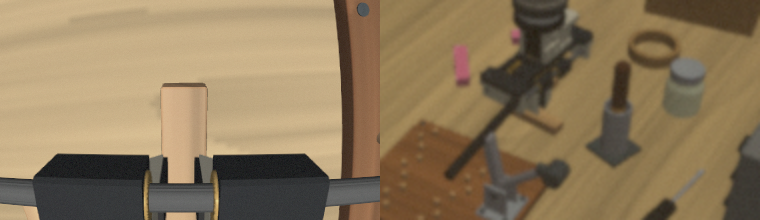

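Run:
```python
from h import *
im,d,c=load('w5'); print((plane(c,[(263,166),(306,166),(262,200),(307,200),(263,235),(310,235)],.018,True)*1000).round(1))
for v in (220,240,250):
    for u in range(240,332,6):
        o,r=ray(c,[(u,v)],True); T=c['world_to_cam']; z=(r@T[:3,:3].T)[0,2]; p=o+r[0]*d[v,u]/z; print((u,v),(p*1000).round(0),im[v,u],end='; ')
    print()
cv2.imwrite('pics/c6.png',cv2.resize(im[150:300,190:380],None,fx=4,fy=4,interpolation=2))
```

```text
[[554.9 198.   18. ]
 [553.2 175.9  18. ]
 [537.  200.1  18. ]
 [535.1 176.5  18. ]
 [517.5 201.4  18. ]
 [515.4 176.   18. ]]
(240, 220) [522. 215.   3.] [141 183 210]; (246, 220) [522. 212.   3.] [144 184 210]; (252, 220) [522. 208.   2.] [141 184 209]; (258, 220) [521. 205.   2.] [140 183 209]; (264, 220) [527. 200.  21.] [140 180 214]; (270, 220) [526. 197.  20.] [138 178 213]; (276, 220) [526. 194.  20.] [136 174 210]; (282, 220) [526. 190.  20.] [136 174 209]; (288, 220) [577. 187. 184.] [133 171 204]; (294, 220) [525. 184.  20.] [119 152 182]; (300, 220) [525. 181.  20.] [124 159 189]; (306, 220) [524. 178.  19.] [ 99 129 151]; (312, 220) [519. 173.   2.] [136 178 200]; (318, 220) [518. 170.   1.] [126 163 185]; (324, 220) [518. 166.   3.] [128 165 186]; (330, 220) [518. 163.   3.] [129 166 190]; 
(240, 240) [546. 201. 101.] [32 35 33]; (246, 240) [546. 199. 101.] [30 27 26]; (252, 240) [521. 206.  34.] [ 98 109 111]; (258, 240) [521. 203.  34.] [ 98 109 111]; (264, 240) [519. 200.  29.] [28 29 28]; (270, 240) [515. 198.  20.] [140 178 213]; (276, 240) [515. 195.  20.] [137 17
[... 344 characters left out ...]
330, 240) [544. 176. 102.] [27 30 29]; 
(240, 250) [546. 200. 109.] [33 30 28]; (246, 250) [545. 199. 106.] [36 48 56]; (252, 250) [521. 205.  48.] [101 110 111]; (258, 250) [521. 202.  47.] [100 111 114]; (264, 250) [519. 199.  44.] [32 30 31]; (270, 250) [510. 198.  22.] [139 179 213]; (276, 250) [509. 195.  21.] [138 178 213]; (282, 250) [508. 192.  19.] [139 178 211]; (288, 250) [508. 189.  19.] [130 167 201]; (294, 250) [512. 185.  29.] [62 77 85]; (300, 250) [518. 183.  44.] [38 38 38]; (306, 250) [520. 180.  48.] [ 98 108 109]; (312, 250) [519. 177.  48.] [59 72 78]; (318, 250) [545. 180. 110.] [32 28 27]; (324, 250) [544. 179. 108.] [31 30 27]; (330, 250) [544. 177. 109.] [35 32 33];
```

View pics/c6.png

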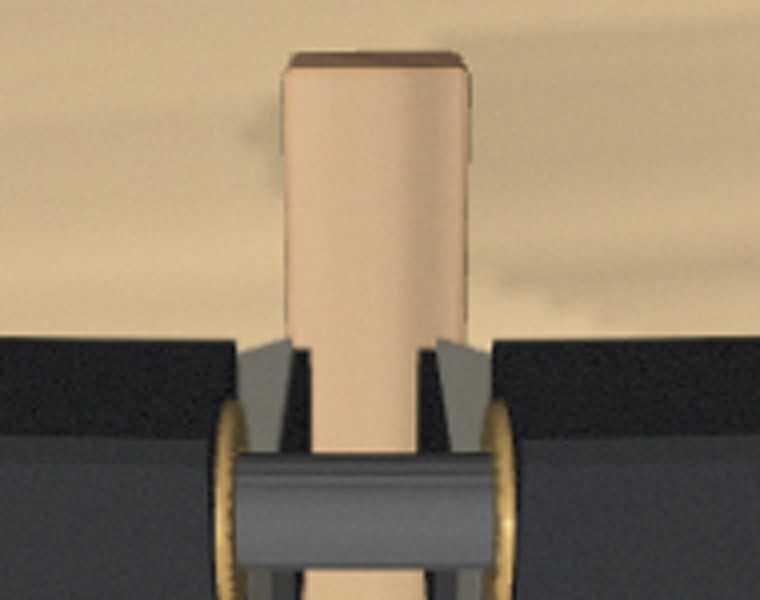

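The pads look closed above the cleat's top face, with their lower edges at z≈20–25, so the fingertips stand higher than the tool reading implies. I'll open and measure the tip height by depth before going lower.

```bash
python3 -m handwheel '[0,0,0,0,0.6,0,0,0,0,0.6,0,0,0,0,0.6,0,0,0,0,0.6,0,0,0,0,0.6,0,0,0,0,0.6]' 30
python3 - <<'E'
from h import *
im,d,c=snap('wrist','w6'); T=c['world_to_cam']
v,u=np.mgrid[225:300,190:380]; uv=np.c_[u.ravel(),v.ravel()]
o,r=ray(c,uv,True); z=(r@T[:3,:3].T)[:,2]; p=(o+r*(d[v,u].ravel()/z)[:,None])*1000
m=(im[v,u].max(2).ravel()<135)&(p[:,0]<530)&(p[:,2]<60)&(p[:,2]>6)
for s in (p[:,1]>200,p[:,1]<185):
    q=p[m&s]; print(len(q),'minz pts',q[q[:,2].argsort()[:6]].round(0).tolist(), 'hist',np.histogram(q[:,2],bins=range(5,61,5))[0])
cv2.imwrite('pics/c7.png',cv2.resize(im[150:300,180:390],None,fx=3.5,fy=3.5,interpolation=2))
E
```

```text
time: 6.7
tool_pos: [0.5095, 0.1925, 0.0173]
tool_rot: [3.141, 0.0, -0.079]
contact_force: [0.6, 0.3, 0.2]
opening: 0.0536
grip_force: 0.0
928 minz pts [[521.0, 220.0, 26.0], [510.0, 220.0, 26.0], [519.0, 219.0, 26.0], [509.0, 220.0, 26.0], [509.0, 220.0, 26.0], [521.0, 220.0, 27.0]] hist [  0   0   0   0  56 103 152 165 163 149 140]
974 minz pts [[516.0, 164.0, 26.0], [504.0, 166.0, 27.0], [516.0, 165.0, 27.0], [517.0, 165.0, 27.0], [510.0, 165.0, 27.0], [504.0, 166.0, 27.0]] hist [  0   0   0   0  41 105 153 160 169 186 160]
```

View pics/c7.png

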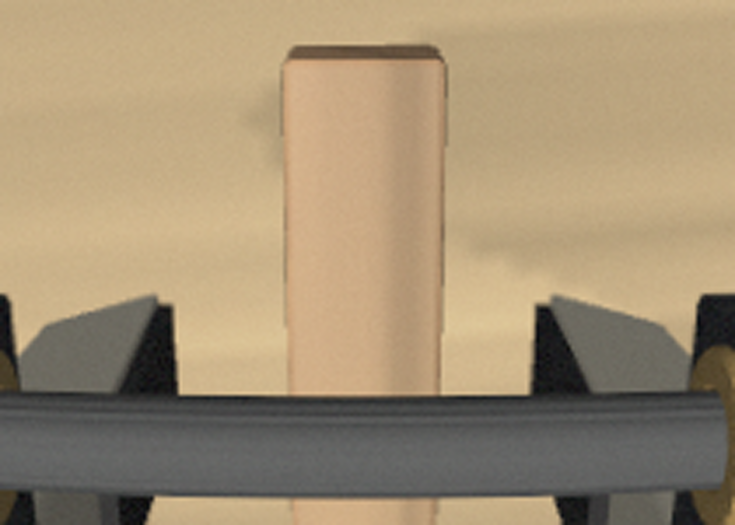

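The pictures show the fingertips at z≈24 with the tool reading 17, so tip ≈ tool z + 7. That means another 20 mm down, which I'll do gently while watching the force.

```bash
python3 -m handwheel '[-2,-2,-12,0,0.6,0,0,-4,0,0.6,0,0,0,0,0.6]' 30; python3 -m handwheel '[0,0,-3,0,0.6,0,0,0,0,0.6]';  python3 -m handwheel '[0,0,0,0,0.15,0,0,0,0,0.15,0,0,0,0,0.15,0,0,0,0,0.15,0,0,0,0,0.15,0,0,0,0,0.15,0,0,0,0,0.15]' 30
```

```text
time: 7.05
tool_pos: [0.507, 0.1904, 0.0008]
tool_rot: [3.141, 0.001, -0.079]
contact_force: [0.1, -0.2, -0.7]
opening: 0.0552
grip_force: 0.0
time: 7.25
tool_pos: [0.5076, 0.1905, -0.0017]
tool_rot: [3.142, 0.0, -0.079]
contact_force: [-0.2, -0.1, 0.5]
opening: 0.0552
grip_force: 0.0
time: 7.95
tool_pos: [0.5076, 0.1905, -0.0016]
tool_rot: [3.142, -0.0, -0.079]
contact_force: [-0.8, 0.1, 1.2]
opening: 0.0236
grip_force: 30.0
```

Firm grip at 23.6 mm and 30 N. Lifting and carrying to the medium pocket.

```bash
python3 -m handwheel '[0,0,25,0,0.15,0,0,35,0,0.15,-8,-40,10,0.05,0.15,-8,-40,0,0.05,0.15,-8,-40,0,0.045,0.15,-8,-40,0,0,0.15,-7,-43,0,0,0.15,0,0,0,0,0.15]'; python3 -m handwheel '[0,0,0,0,0.15,0,0,0,0,0.15]'
python3 - <<'E'
from h import *
im,d,c=snap('wrist','w8'); snap('top','top8')
cv2.imwrite('pics/c8.png',cv2.resize(im[0:270,120:440],None,fx=2,fy=2))
E
```

```text
time: 8.75
tool_pos: [0.468, -0.0166, 0.0684]
tool_rot: [3.141, 0.0, 0.061]
contact_force: [0.4, -0.1, -0.1]
opening: 0.0239
grip_force: 30.0
time: 8.95
tool_pos: [0.4687, -0.0118, 0.0684]
tool_rot: [-3.141, -0.0, 0.066]
contact_force: [-0.2, 0.7, -0.7]
opening: 0.0233
grip_force: 30.0
```

View pics/c8.png

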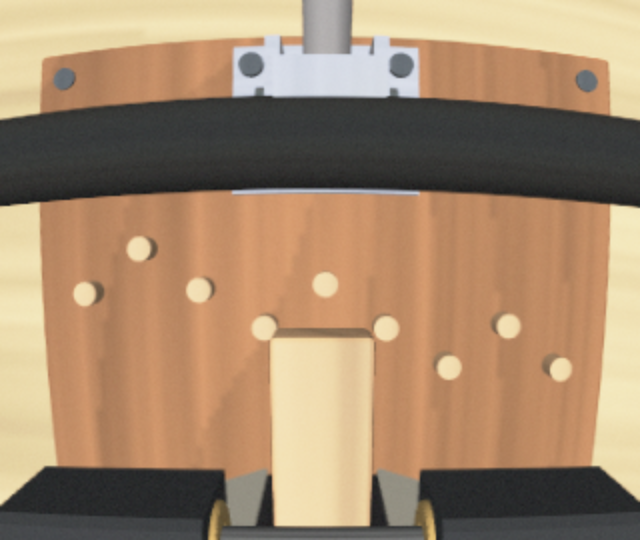

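The cleat is over the middle pocket, its far end at crop (322,335), with pins at (265,327), (386,327) and (325,284). I'll check the numbers.

Run:
```python
from h import *
im,d,c=load('w8')
f=lambda x,y:(120+x/2,y/2)
A=plane(c,[f(272,337),f(372,337)],.088,True)*1000; B=plane(c,[f(265,327),f(386,327),f(325,284)],.027,True)*1000
a=.0655; R=np.array([[np.cos(a),np.sin(a)],[-np.sin(a),np.cos(a)]])
o=np.array([468.3,-12.8]); print(((A[:,:2]-o)@R.T).round(1),((B[:,:2]-o)@R.T).round(1))
```

```text
[[ 46.6  12.3]
 [ 46.6 -10.6]] [[ 41.2  19.2]
 [ 41.2 -19.8]
 [ 55.   -0.1]]
```

```bash
python3 -m handwheel '[0,-1,-20,0,0.15,0,0,-20,0,0.15,0,0,-9,0,0.15,0,0,0,0,0.15,0,0,-2,0,0.15,0,0,0,0,0.15]'; python3 -m handwheel '[0,0,0,0,0.42,0,0,0,0,0.42,0,0,0,0,0.42,0,0,0,0,0.42,0,0,20,0,0.42,0,0,40,0,0.42,-5,40,20,0,0.6,0,0,0,0,0.6]'
python3 - <<'E'
from h import *
im,d,c=snap('wrist','w9'); snap('top','top9')
E
```

```text
time: 9.65
tool_pos: [0.469, -0.0134, 0.0179]
tool_rot: [3.141, -0.001, 0.066]
contact_force: [-0.8, 0.5, -0.3]
opening: 0.0236
grip_force: 30.0
time: 10.45
tool_pos: [0.4645, 0.0289, 0.1]
tool_rot: [-3.142, -0.005, 0.068]
contact_force: [-0.0, -0.9, -0.8]
opening: 0.0502
grip_force: 0.0
```

View pics/w9.png

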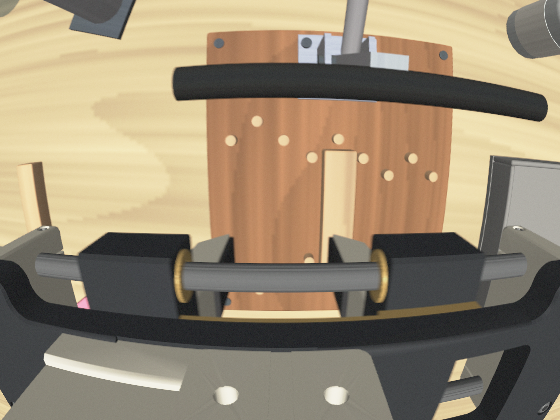

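The medium cleat sits in its pocket between pins (312,157) and (363,158). On to the short cleat.

```bash
python3 -m handwheel '[-1,45,0,0.02,0.6,-1,45,0,0,0.6,-1,45,0,0,0.6,-1,45,0,0,0.6,-2,45,0,0,0.6,0,25,0,0,0.6,0,0,0,0,0.6,0,0,0,0,0.6]'
python3 - <<'E'
from h import *
snap('top','top10'); im,d,c=snap('wrist','w10')
from seg import comps; comps('top10',.008,.03)
hsv=cv2.cvtColor(im,cv2.COLOR_BGR2HSV)
cv2.imwrite('pics/c10.png',cv2.resize(im[90:290,180:380],None,fx=3,fy=3))
E
```

```text
time: 11.35
tool_pos: [0.4571, 0.2756, 0.0961]
tool_rot: [3.14, 0.002, 0.087]
contact_force: [-0.1, -0.1, -0.1]
opening: 0.0548
grip_force: 0.0
top10 [429. 111.] n 263 z 0.019 rect mm [ 813.  -421.2] [321.8 122. ] 65.0 bgr [33. 41. 47.]
top10 [253. 127.] n 331 z 0.0217 rect mm [765.2 129.8] [179.7  26.3] 82.8 bgr [37. 41. 46.]
top10 [340. 128.] n 743 z 0.018 rect mm [ 764.7 -130.1] [ 41.7 200.3] 4.2 bgr [84. 86. 96.]
top10 [127. 186.] n 360 z 0.0225 rect mm [585.5 454. ] [88.8 88.5] 32.0 bgr [ 53.  82. 109.]
top10 [291. 225.] n 5068 z 0.0178 rect mm [492.9 -11.5] [238.7 200.2] 3.7 bgr [ 42.  64. 102.]
top10 [412. 236.] n 126 z 0.018 rect mm [ 459.  -355.4] [147.6   8.5] 3.2 bgr [51. 53. 56.]
top10 [157. 262.] n 133 z 0.0171 rect mm [375.1 364. ] [42. 24.] 38.0 bgr [121. 104. 174.]
top10 [431. 279.] n 374 z 0.0274 rect mm [ 343.2 -408.6] [51.4 89.7] 80.6 bgr [ 38.  62. 101.]
top10 [208. 273.] n 161 z 0.0174 rect mm [345.7 219.3] [23.7 53.8] 39.8 bgr [125. 107. 177.]
```

View pics/c10.png

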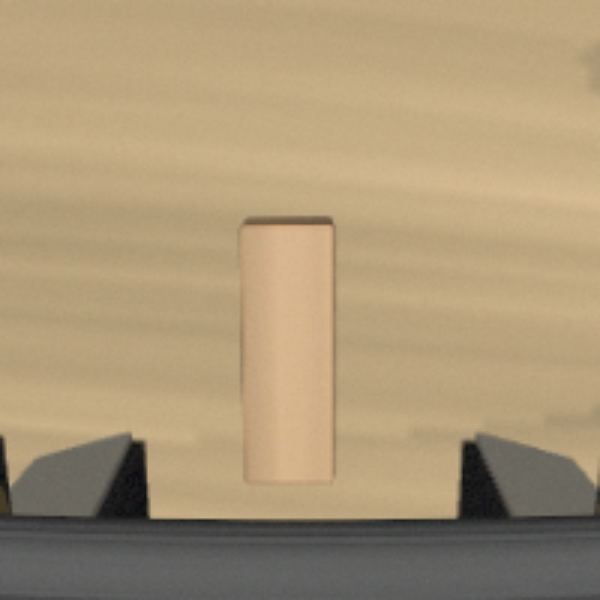

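Run:
```python
from h import *
im,d,c=load('w10'); f=lambda x,y:(180+x/3,90+y/3)
q=plane(c,[f(242,225),f(333,225),f(246,482),f(334,482)],.019,True)*1000; print(q.round(1),q.mean(0).round(1)); v=q[0]+q[1]-q[2]-q[3]; print(np.arctan2(v[1],v[0]),np.linalg.norm(v)/2,robot.observe()['tool_pos'])
```

```text
[[490.8 293.1  19. ]
 [492.7 270.3  19. ]
 [421.5 287.2  19. ]
 [423.5 263.5  19. ]] [457.1 278.5  19. ]
0.09126736019404144 69.5531881013159 [0.45745867 0.2749003  0.09659886]
```

```bash
python3 -m handwheel '[1,4,-30,0.003,0.6,0,0,-30,0,0.6,0,0,-25,0,0.6,0,0,-10,0,0.6,0,0,0,0,0.6]' 30; python3 -m handwheel '[0,0,-3,0,0.6,0,0,0,0,0.15,0,0,0,0,0.15,0,0,0,0,0.15,0,0,0,0,0.15,0,0,0,0,0.15,0,0,0,0,0.15,0,0,0,0,0.15]'
```

```text
time: 11.95
tool_pos: [0.458, 0.2791, 0.0013]
tool_rot: [3.14, 0.003, 0.087]
contact_force: [-0.2, -0.3, -0.9]
opening: 0.0549
grip_force: 0.0
time: 12.75
tool_pos: [0.4587, 0.2806, -0.0003]
tool_rot: [-3.142, -0.0, 0.089]
contact_force: [-1.1, 0.1, 4.4]
opening: 0.0237
grip_force: 30.0
```

```bash
python3 -m handwheel '[0,0,35,0,0.15,0,0,40,0,0.15,2,-45,0,-0.024,0.15,2,-45,0,0,0.15,2,-45,0,0,0.15,2,-45,0,0,0.15,2,-45,0,0,0.15,2,-45,0,0,0.15]'; python3 -m handwheel '[2,-45,0,0,0.15,0,-38,0,0,0.15,0,0,0,0,0.15,0,0,0,0,0.15,0,0,0,0,0.15]'
python3 - <<'E'
from h import *
im,d,c=snap('wrist','w11')
print(robot.observe()['tool_pos'])
cv2.imwrite('pics/c11.png',cv2.resize(im[0:270,120:440],None,fx=2,fy=2))
E
```

```text
time: 13.55
tool_pos: [0.4703, 0.0088, 0.0743]
tool_rot: [3.142, -0.0, 0.065]
contact_force: [1.8, -1.0, 0.6]
opening: 0.0237
grip_force: 30.0
time: 14.05
tool_pos: [0.4722, -0.0716, 0.0741]
tool_rot: [-3.141, 0.001, 0.065]
contact_force: [0.7, 0.1, -0.1]
opening: 0.0237
grip_force: 30.0
[ 0.47229873 -0.07128949  0.07420899]
```

View pics/c11.png

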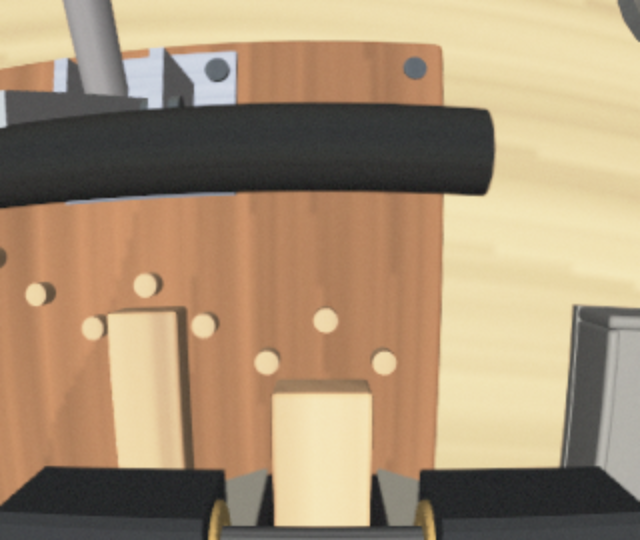

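The short cleat is over the right pocket with its end at crop (322,392). Its pins are at (266,362), (384,362) and (326,320). That was my 14th picture, so from here I'll work from numbers only.

Run:
```python
from h import *
im,d,c=load('w11')
f=lambda x,y:(120+x/2,y/2)
A=plane(c,[f(273,392),f(371,392)],.094,True)*1000; B=plane(c,[f(266,362),f(384,362),f(326,320)],.027,True)*1000
a=.0655; R=np.array([[np.cos(a),np.sin(a)],[-np.sin(a),np.cos(a)]])
o=np.array([468.3,-12.8]); print(((A[:,:2]-o)@R.T).round(1),((B[:,:2]-o)@R.T).round(1))
```

```text
[[ 33.4 -47.6]
 [ 33.4 -70.4]] [[ 28.3 -40.3]
 [ 28.3 -79.8]
 [ 42.4 -60.4]]
```

```bash
python3 -m handwheel '[1,-1,-20,0,0.15,0,0,-20,0,0.15,0,0,-13,0,0.15,0,0,0,0,0.15,0,0,-2,0,0.15,0,0,0,0,0.15]'; python3 -m handwheel '[0,0,0,0,0.42,0,0,0,0,0.42,0,0,0,0,0.42,0,0,0,0,0.42,0,0,20,0,0.42,0,0,40,0,0.42,0,0,40,0,0.42,0,0,0,0,0.42]'
python3 - <<'E'
from h import *
im,d,c=snap('wrist','w12'); T=c['world_to_cam']
h,w=d.shape; u,v=np.meshgrid(np.arange(w),np.arange(h)); o,r=ray(c,np.c_[u.ravel(),v.ravel()],True); z=(r@T[:3,:3].T)[:,2]
P=((o+r*(d.ravel()/z)[:,None])*1000)
a=.0655; R=np.array([[np.cos(a),np.sin(a)],[-np.sin(a),np.cos(a)]]); J=np.c_[(P[:,:2]-[468.3,-12.8])@R.T,P[:,2]].reshape(h,w,3)
m=((J[...,2]>32)&(J[...,2]<46)&(abs(J[...,0])<60)&(abs(J[...,1])<95)).astype(np.uint8)
n,l,s,ce=cv2.connectedComponentsWithStats(m)
for i in range(1,n):
    if s[i,4]>100: q=J[l==i]; print(s[i,4],ce[i].round(0),q.min(0).round(1),q.max(0).round(1),np.median(q[:,2]), cv2.minAreaRect(q[:,:2].astype(np.float32)))
print(robot.observe()['tool_pos'])
E
```

```text
time: 14.7
tool_pos: [0.474, -0.0731, 0.0199]
tool_rot: [3.141, -0.001, 0.066]
contact_force: [-0.2, -0.0, 0.4]
opening: 0.0235
grip_force: 30.0
time: 15.5
tool_pos: [0.4766, -0.0745, 0.1242]
tool_rot: [3.138, -0.009, 0.065]
contact_force: [0.5, -0.1, -0.1]
opening: 0.0385
grip_force: 0.0
2417 [206. 196.] [-25.3 -13.2  32. ] [47.7 11.5 40.8] 38.23368468872851 ((11.248964309692383, -0.6985921859741211), (73.02152252197266, 24.6170597076416), 0.5651230812072754)
2446 [278. 210.] [-33.7 -72.6  32.2] [ 35.3 -48.5  40.5] 38.29112674743426 ((0.8400955200195312, -60.70403289794922), (23.982995986938477, 68.90487670898438), 89.52005004882812)
[ 0.47513468 -0.07412197  0.12175763]
```

Both cleats sit flat and centred in their pockets. Next I'll locate the clamp grip.

Run:
```python
from h import *
a=.0655; R=np.array([[np.cos(a),np.sin(a)],[-np.sin(a),np.cos(a)]])
for f in('top0','scene0'):
    im,d,c=load(f); P=cloud(d,c)*1000; J=np.concatenate([(P[...,:2]-[468.3,-12.8])@R.T,P[...,2:]],2)
    m=(J[...,0]>165)&(J[...,0]<215)&(abs(J[...,1])<25)&(J[...,2]>105)&(J[...,2]<150); q=J[m]; print(f,len(q),'jig x',np.percentile(q[:,0],[2,98]).round(1),'y',np.percentile(q[:,1],[2,98]).round(1),'z',np.percentile(q[:,2],[2,50,98]).round(1))
print(robot.observe()['tool_pos'])
```

```text
top0 132 jig x [167.3 198.7] y [-15.3  13.6] z [119.6 130.9 138.3]
scene0 177 jig x [167.4 201.3] y [-16.4  12.1] z [111.  128.4 136.4]
[ 0.47513468 -0.07412197  0.12175763]
```

```bash
python3 -m handwheel '[0,0,35,0,0.6,0,0,35,0,0.6,40,16,0,0,0.6,40,16,0,0,0.6,40,16,0,0,0.6,40,16,0,0,0.6,20,9,0,0,0.6,0,0,0,0,0.6]' 12; python3 -m handwheel '[0,0,0,0,0.6,0,0,0,0,0.6]'
```

```text
time: 16.35
tool_pos: [0.6547, 0.0009, 0.1863]
tool_rot: [-3.141, 0.003, 0.067]
contact_force: [1.0, -0.5, -1.6]
opening: 0.0552
grip_force: 0.0
time: 16.55
tool_pos: [0.6524, -0.001, 0.1885]
tool_rot: [-3.142, 0.002, 0.064]
contact_force: [-0.3, -0.8, 0.4]
opening: 0.055
grip_force: 0.0
```

```bash
python3 -m handwheel '[3,0,-30,0,0.6,0,0,-30,0,0.6,0,0,-18,0,0.6,0,0,-8,0,0.6,0,0,0,0,0.6]' 12; python3 -m handwheel '[0,0,0,0,0.15,0,0,0,0,0.15,0,0,0,0,0.15,0,0,0,0,0.15,0,0,0,0,0.15,0,0,0,0,0.15]' 12
```

```text
time: 17.05
tool_pos: [0.6555, -0.001, 0.1027]
tool_rot: [-3.141, 0.002, 0.064]
contact_force: [-0.2, 0.2, 0.9]
opening: 0.0549
grip_force: 0.0
time: 17.65
tool_pos: [0.6569, -0.0009, 0.1042]
tool_rot: [3.141, -0.001, 0.065]
contact_force: [-1.2, -1.7, 5.0]
opening: 0.0302
grip_force: 12.0
```

Gripped at 30.2 mm. Now I'll swing the clamp along the arc.

```bash
python3 -m handwheel '[-7,-0.5,7.5,0,0.15,-7.5,-0.5,7,0,0.15,-8.5,-0.5,6,0,0.15,-8.5,-0.6,5.5,0,0.15,-9.5,-0.6,4.5,0,0.15,-10,-0.6,3.5,0,0.15,-10,-0.7,2.5,0,0.15,-10.5,-0.6,1,0,0.15]'; python3 -m handwheel '[-10.5,-0.7,0.5,0,0.15,-10,-0.7,-1,0,0.15,-10.2,-0.7,-2,0,0.15,-10,-0.6,-2.5,0,0.15,-9.5,-0.6,-3.5,0,0.15,-9.5,-0.6,-4.5,0,0.15,0,0,0,0,0.15]'
```

```text
time: 18.45
tool_pos: [0.5844, -0.0055, 0.1415]
tool_rot: [3.141, -0.001, 0.065]
contact_force: [1.9, -4.0, 0.7]
opening: 0.0297
grip_force: 12.0
time: 19.15
tool_pos: [0.5225, -0.0094, 0.1275]
tool_rot: [3.141, 0.004, 0.065]
contact_force: [-2.7, -5.5, 0.4]
opening: 0.0298
grip_force: 12.0
```

```bash
python3 -m handwheel '[-2,0,-1.5,0,0.15,-1.5,0,-2,0,0.15,-1,0,-1,0,0.15,0,0,0,0,0.15,0,0,0,0,0.15]'; python3 -m handwheel '[0,0,0,0,0.55,0,0,0,0,0.55,0,0,0,0,0.55,0,0,0,0,0.55,0,0,0,0,0.55,0,0,30,0,0.6,0,0,40,0,0.6,0,0,0,0,0.6]'
python3 - <<'E'
from h import *
for f in('top','scene'):
    im,d,c=snap(f,f+'13'); P=cloud(d,c)*1000
    a=.0655; R=np.array([[np.cos(a),np.sin(a)],[-np.sin(a),np.cos(a)]]); J=np.concatenate([(P[...,:2]-[468.3,-12.8])@R.T,P[...,2:]],2)
    m=(J[...,0]>0)&(J[...,0]<60)&(abs(J[...,1])>30)&(abs(J[...,1])<95)&(J[...,2]>40)&(J[...,2]<70); q=J[m]
    print(f,len(q),np.percentile(q,[5,50,95],axis=0).round(1) if len(q) else '')
    m=(J[...,0]>20)&(J[...,0]<80)&(abs(J[...,1])<18)&(J[...,2]>135)&(J[...,2]<165); q=J[m]; print('grip',len(q),np.percentile(q,[5,50,95],axis=0).round(1) if len(q) else '')
print(robot.observe()['tool_pos'])
E
```

```text
time: 19.65
tool_pos: [0.5184, -0.0096, 0.1241]
tool_rot: [3.141, 0.004, 0.065]
contact_force: [-6.6, -6.7, 9.7]
opening: 0.0302
grip_force: 12.0
time: 20.45
tool_pos: [0.5236, -0.0093, 0.1982]
tool_rot: [3.14, -0.009, 0.065]
contact_force: [-0.1, 0.6, 1.1]
opening: 0.0554
grip_force: 0.0
top 22 [[15.6 30.1 41.3]
 [18.5 41.1 47.8]
 [21.3 49.6 53.1]]
grip 0 
scene 144 [[ 17.9 -83.   42.4]
 [ 25.5 -44.9  47.8]
 [ 29.8  79.2  50.9]]
grip 138 [[ 44.6 -15.7 138.6]
 [ 58.4  -8.  152.1]
 [ 66.9  11.3 158.3]]
[ 0.52117065 -0.00900089  0.1940174 ]
```

The bar rests at z≈50 (36 + 14) across the pockets, so the clamp is shut on the cleats. Now I'll measure the awl and cup from existing views.

```bash
cat > awl.py <<'E'
from h import *
def wcloud(im,d,c):
    T=c['world_to_cam']; h,w=d.shape; u,v=np.meshgrid(np.arange(w),np.arange(h)); o,r=ray(c,np.c_[u.ravel(),v.ravel()],True); z=(r@T[:3,:3].T)[:,2]
    return ((o+r*(d.ravel()/z)[:,None])).reshape(h,w,3)
def circ(q,r):
    from scipy.optimize import least_squares
    s=least_squares(lambda p:np.hypot(q[:,0]-p[0],q[:,1]-p[1])-r,q.mean(0),loss='soft_l1',f_scale=2); return s.x.round(1),np.abs(s.fun).mean().round(1)
E
python3 - <<'E'
from awl import *
for f in('w1','top13','scene13','scene0'):
    im,d,c=load(f); P=(wcloud(im,d,c) if f[0]=='w' else cloud(d,c))*1000; H=cv2.cvtColor(im,cv2.COLOR_BGR2HSV)
    near=(abs(P[...,0]-642)<60)&(abs(P[...,1]-198)<50)&(d>0)
    rim=near&(abs(P[...,2]-86)<5)&(im.min(2)>95)
    ft=near&(P[...,2]>3)&(P[...,2]<14)
    if rim.sum()>5: print(f,'rim',rim.sum(),np.median(P[rim],0).round(1),circ(P[rim][:,:2],19.5))
    if ft.sum()>20: print('  foot',cv2.minAreaRect(P[ft][:,:2].astype(np.float32)))
    hd=near&(P[...,2]>92)&(P[...,2]<170); q=P[hd]
    for z0 in range(92,165,10):
        s=q[(q[:,2]>=z0)&(q[:,2]<z0+10)]
        if len(s)>5: print('  z',z0+5,len(s),s[:,:2].mean(0).round(1),circ(s[:,:2],12)[0])
    print('  top',np.percentile(q[:,2],98).round(1))
E
```

```text
w1 rim 152 [634.1 193.   88. ] (array([641. , 200.2]), np.float64(0.8))
  foot ((642.0119018554688, 198.08322143554688), (99.68267059326172, 119.7938003540039), 89.94819641113281)
  z 97 59 [636.2 193.2] [641.8 201.2]
  z 107 70 [636.8 192.5] [641.5 201.2]
  z 117 84 [637.  192.6] [641.5 201.1]
  z 127 95 [636.3 193.3] [641.6 201.2]
  z 137 89 [636.8 193.1] [641.7 201.3]
  z 147 94 [636.8 192.5] [641.7 201.3]
  z 157 170 [637.5 194.8] [642.1 201.8]
  z 167 154 [640.7 199.4] [643.5 209.5]
  top 164.8
top13 rim 9 [636.2 192.1  85.2] (array([643.3, 200.7]), np.float64(0.4))
  foot ((641.9134521484375, 198.28012084960938), (119.85736846923828, 98.91634368896484), 0.15015994012355804)
  z 117 6 [636.6 191.5] [642.6 200.6]
  z 127 7 [633.7 195.4] [642.7 201. ]
  z 137 7 [637.4 191.9] [642.7 201.1]
  z 157 53 [640.7 199.7] [645.1 199.6]
  z 167 13 [642.9 198.4] [635.  205.1]
  top 164.4
  foot ((647.2964477539062, 194.44808959960938), (87.78772735595703, 106.37680053710938), 87.90032958984375)
  z 97 23 [646.6 193.2] [641.5 201.6]
  z 107 21 [645.7 192.6] [641.6 201.7]
  z 117 26 [643.9 193.1] [641.9 201.5]
  z 127 23 [646.1 193.4] [641.8 202.6]
  z 137 24 [645.5 193.8] [641.3 202.8]
  z 147 23 [645.6 193.2] [642.2 201.8]
  z 157 38 [644.  195.4] [640.5 202.5]
  z 167 10 [642.1 198.3] [650.5 205.2]
  top 163.0
  foot ((643.583740234375, 193.05780029296875), (113.47219848632812, 64.45580291748047), 3.7093656063079834)
  z 97 20 [645.1 193.8] [641.4 202.8]
  z 107 20 [646.5 192.6] [641.2 201.2]
  z 117 27 [645.  193.2] [641.1 201.6]
  z 127 19 [645.9 193.5] [641.8 201.5]
  z 137 25 [645.  192.2] [641.4 201.2]
  z 147 26 [645.8 193.5] [641.3 201.8]
  z 157 40 [643.8 195.7] [640.5 203. ]
  z 167 7 [642.6 200.1] [651.6 204.1]
  top 162.6
```

The awl stands practically upright at (641.7, 201.3), top at z≈162, with the cup centre at about (641.7, 200.3). Going to it.

```bash
python3 -m handwheel '[20,35,0,0,0.6,20,35,0,0,0.6,20,35,0,0,0.6,20,35,0,0,0.6,20,35,0,0,0.6,20,35,0,0,0.6,0,0,0,0,0.6,0,0,0,0,0.6]' 40; python3 -m handwheel '[0,0,0,0,0.6,0,0,0,0,0.6]'
```

```text
time: 21.35
tool_pos: [0.64, 0.2016, 0.1908]
tool_rot: [3.141, 0.004, 0.066]
contact_force: [0.0, 0.0, 0.4]
opening: 0.0548
grip_force: 0.0
time: 21.55
tool_pos: [0.6405, 0.1998, 0.1932]
tool_rot: [3.141, 0.001, 0.063]
contact_force: [0.1, 1.1, -0.2]
opening: 0.055
grip_force: 0.0
```

```bash
python3 -m handwheel '[1,1,-30,0,0.6,0,0,-30,0,0.6,0,0,-18,0,0.6,0,0,0,0,0.6,0,0,0,0,0.6]' 40; python3 -m handwheel '[0,0,0,0,0.15,0,0,0,0,0.15,0,0,0,0,0.15,0,0,0,0,0.15,0,0,0,0,0.15,0,0,0,0,0.15]' 40
```

```text
time: 22.05
tool_pos: [0.6421, 0.2013, 0.1162]
tool_rot: [3.142, -0.001, 0.064]
contact_force: [0.4, -0.5, 1.3]
opening: 0.0552
grip_force: 0.0
time: 22.65
tool_pos: [0.6419, 0.2022, 0.1156]
tool_rot: [-3.141, -0.0, 0.065]
contact_force: [-0.7, 0.3, 2.4]
opening: 0.0232
grip_force: 40.0
```

```bash
python3 -m handwheel '[0,0,20,0,0.15,0,0,35,0,0.15,0,0,45,0,0.15,-30,0,0,0,0.15,-40,-5,0,0,0.15,-40,-10,0,0,0.15,-40,-25,0,0,0.15,-40,-25,0,0,0.15]'; python3 -m handwheel '[-6,-35,0,0,0.15,0,-40,0,0,0.15,0,-40,0,0,0.15,0,-36,0,0,0.15,0,0,0,0,0.15,0,0,0,0,0.15,0,0,0,0,0.15]'
cat > tip.py <<'E'
from awl import *
def tip(sfx):
    t=robot.observe(); tp=t['tool_pos']*1000; print('tool',tp.round(1),t['opening'])
    for f in('scene','top'):
        im,d,c=snap(f,f+sfx); P=cloud(d,c)*1000
        near=(np.hypot(P[...,0]-tp[0],P[...,1]-tp[1])<22)&(P[...,2]>tp[2]-125)&(P[...,2]<tp[2]+3)&(d>0)
        q=P[near]
        if not len(q): continue
        print(f,len(q),'min z',np.percentile(q[:,2],[1,5]).round(1))
        for z in np.arange(-125,0,15):
            s=q[(q[:,2]>=tp[2]+z)&(q[:,2]<tp[2]+z+15)]
            if len(s)>2: print('  ',z+7,len(s),(s[:,:2].mean(0)-tp[:2]).round(1))
E
python3 -c "
from tip import *
tip('14')"
```

```text
time: 23.45
tool_pos: [0.4498, 0.1365, 0.215]
tool_rot: [3.141, 0.0, 0.066]
contact_force: [0.2, -1.1, -0.7]
opening: 0.0234
grip_force: 40.0
time: 24.15
tool_pos: [0.4457, -0.0133, 0.2153]
tool_rot: [-3.141, 0.0, 0.065]
contact_force: [-1.7, -0.2, -0.4]
opening: 0.0232
grip_force: 40.0
tool [445.7 -13.3 215.3] 0.02324949693928742
scene 140 min z [115.9 125.5]
   -103 4 [ 1.7 -2.8]
   -88 9 [ 1.8 -1.5]
   -73 11 [ 1.4 -2.2]
   -58 8 [ 1.9 -2.2]
   -43 10 [ 4.9 -4. ]
   -28 36 [ 4.7 -6.5]
   -13 39 [ 5.4 -6.6]
   2 23 [ 7.  -6.6]
```

The awl hangs upright in the grip, point under the tool and 105 mm down. Pressing on the medium cleat.

```bash
python3 -m handwheel '[0,0,-30,0,0.15,0,0,-25,0,0.15,0,0,-13,0,0.15,0,0,-2,0,0.15,0,0,0,0,0.15]'; python3 -m handwheel '[0,0,-2,0,0.15,0,0,-2,0,0.15,0,0,0,0,0.15]'
```

```text
time: 24.75
tool_pos: [0.4459, -0.0134, 0.1454]
tool_rot: [-3.142, 0.0, 0.066]
contact_force: [-0.0, -0.1, -1.4]
opening: 0.0236
grip_force: 40.0
time: 25.05
tool_pos: [0.4462, -0.014, 0.1418]
tool_rot: [3.141, -0.001, 0.065]
contact_force: [0.7, 0.4, 0.2]
opening: 0.0235
grip_force: 40.0
```

```bash
python3 -m handwheel '[0,0,-1,0,0.15,0,0,0,0,0.15]'
```

```text
time: 25.25
tool_pos: [0.4465, -0.0141, 0.1413]
tool_rot: [3.141, -0.002, 0.065]
contact_force: [-0.2, 1.4, 6.3]
opening: 0.0234
grip_force: 40.0
```

```bash
python3 -m handwheel '[0,0,-0.5,0,0.15,0,0,0,0,0.15,0,0,0,0,0.15]'; python3 -m handwheel '[0,0,21.5,0,0.15,5,-30,0,0,0.15,6,-29,0,0,0.15,0,0,0,0,0.15,0,0,0,0,0.15,0,0,-16,0,0.15,0,0,-3,0,0.15,0,0,0,0,0.15]';  python3 -m handwheel '[0,0,-2,0,0.15,0,0,0,0,0.15]'
```

```text
time: 25.55
tool_pos: [0.4467, -0.0141, 0.1412]
tool_rot: [3.141, -0.003, 0.065]
contact_force: [-0.4, -0.1, 8.7]
opening: 0.023
grip_force: 40.0
time: 26.35
tool_pos: [0.4564, -0.0722, 0.1422]
tool_rot: [-3.141, 0.001, 0.066]
contact_force: [0.4, 0.5, -0.6]
opening: 0.0235
grip_force: 40.0
time: 26.55
tool_pos: [0.4572, -0.0726, 0.1413]
tool_rot: [3.141, -0.001, 0.065]
contact_force: [-2.1, 2.0, 4.7]
opening: 0.0234
grip_force: 40.0
```

```bash
python3 -m handwheel '[0,0,-1,0,0.15,0,0,0,0,0.15,0,0,0,0,0.15]'; python3 -m handwheel '[0,0,35,0,0.15,0,0,40,0,0.15,0,40,0,0,0.15,0,40,0,0,0.15,0,40,0,0,0.15,0,40,0,0,0.15,10,40,0,0,0.15,20,35,0,0,0.15]';  python3 -m handwheel '[30,25,0,0,0.15,35,10,0,0,0.15,35,2,0,0,0.15,35,2,0,0,0.15,20,0,0,0,0.15,0,0,0,0,0.15,0,0,0,0,0.15,0,0,0,0,0.15]'
python3 -c "
from tip import *
tip('15')"
```

```text
time: 26.85
tool_pos: [0.4574, -0.0727, 0.141]
tool_rot: [3.141, -0.002, 0.065]
contact_force: [-1.6, 2.6, 10.1]
opening: 0.0234
grip_force: 40.0
time: 27.65
tool_pos: [0.486, 0.1643, 0.2151]
tool_rot: [-3.142, -0.0, 0.066]
contact_force: [0.7, -0.6, -2.3]
opening: 0.0235
grip_force: 40.0
time: 28.45
tool_pos: [0.6408, 0.2012, 0.2146]
tool_rot: [3.142, 0.001, 0.065]
contact_force: [0.0, -0.4, -0.8]
opening: 0.0234
grip_force: 40.0
tool [640.8 201.2 214.6] 0.023386524398212157
scene 138 min z [114.3 123.2]
   -103 6 [ 1.3 -2.7]
   -88 9 [ 0.3 -2.4]
   -73 8 [ 1.3 -2.2]
   -58 10 [ 0.3 -1.5]
   -43 12 [ 2.8 -4.6]
   -28 34 [ 2.8 -7.4]
   -13 37 [ 3.8 -8.2]
   2 22 [ 3.8 -8.2]
```

```bash
python3 -m handwheel '[1,0,-35,0,0.15,0,0,-35,0,0.15,0,0,-23,0,0.15,0,0,-5,0,0.15,0,0,0,0,0.15]'; python3 -m handwheel '[0,0,0,0,0.6,0,0,0,0,0.6,0,0,0,0,0.6,0,0,0,0,0.6,0,0,0,0,0.6,0,0,0,0,0.6]' 12;python3 -m handwheel '[0,0,35,0,0.6,0,0,40,0,0.6,-20,-35,0,0,0.6,-20,-35,0,0,0.6,-20,-35,0,0,0.6,-20,-35,0,0,0.6,-20,-35,0,0,0.6,-20,-35,0,0,0.6]'
python3 - <<'E'
from awl import *
for f in('scene','top'):
    im,d,c=snap(f,f+'16'); P=cloud(d,c)*1000
    near=(abs(P[...,0]-642)<25)&(abs(P[...,1]-200)<25)&(d>0)&(P[...,2]>92); q=P[near]
    if len(q): print(f,np.percentile(q[:,2],98).round(1),[(z,circ(q[(q[:,2]>=z)&(q[:,2]<z+15)][:,:2],12)[0]) for z in(95,110,125,140)] if f=='scene' else '')
    J=P; a=.0655; R=np.array([[np.cos(a),np.sin(a)],[-np.sin(a),np.cos(a)]]); J=np.concatenate([(P[...,:2]-[468.3,-12.8])@R.T,P[...,2:]],2)
    m=(J[...,0]>15)&(J[...,0]<80)&(abs(J[...,1])<18)&(J[...,2]>135)&(J[...,2]<165); q=J[m]; print('grip',len(q),np.percentile(q,[5,50,95],axis=0).round(1) if len(q) else '')
print(robot.observe()['tool_pos'],robot.observe()['opening'])
E
```

```text
time: 29.05
tool_pos: [0.6422, 0.201, 0.1166]
tool_rot: [3.141, 0.001, 0.065]
contact_force: [0.5, -0.1, -0.5]
opening: 0.0231
grip_force: 40.0
time: 29.65
tool_pos: [0.6429, 0.201, 0.1164]
tool_rot: [3.142, -0.0, 0.065]
contact_force: [-0.2, 0.1, -0.4]
opening: 0.0549
grip_force: 0.0
time: 30.45
tool_pos: [0.5219, -0.0103, 0.1915]
tool_rot: [3.141, -0.0, 0.065]
contact_force: [-0.7, -0.4, 0.3]
opening: 0.0547
grip_force: 0.0
scene 162.6 [(95, array([648.6, 204.3])), (110, array([648.8, 205.3])), (125, array([649.9, 206.2])), (140, array([650.7, 206.4]))]
grip 137 [[ 45.  -16.2 139. ]
 [ 58.3  -7.4 152.5]
 [ 67.1  11.7 158.3]]
top 164.6 
grip 0 
[ 0.52088155 -0.0123768   0.19168031] 0.05518432792850393
```

The awl is back in its cup (top at z≈162, so the point is on the floor). Re-gripping the clamp handle.

```bash
python3 -m handwheel '[0,3,-25,0,0.6,0,0,-25,0,0.6,0,0,-16,0,0.6,0,0,0,0,0.6]' 12; python3 -m handwheel '[0,0,0,0,0.15,0,0,0,0,0.15,0,0,0,0,0.15,0,0,0,0,0.15,0,0,0,0,0.15]' 12
```

```text
time: 30.95
tool_pos: [0.5216, -0.0054, 0.1234]
tool_rot: [-3.141, 0.004, 0.065]
contact_force: [0.0, 0.4, -0.5]
opening: 0.0548
grip_force: 0.0
time: 31.45
tool_pos: [0.5238, -0.0093, 0.1264]
tool_rot: [3.136, -0.002, 0.065]
contact_force: [-0.6, -14.1, -0.6]
opening: 0.03
grip_force: 12.0
```

```bash
python3 -m handwheel '[2,-3,3,0,0.15,9,0.6,5,0,0.15,9.5,0.6,4,0,0.15,9.8,0.6,3,0,0.15,10,0.6,2,0,0.15,10.3,0.7,1,0,0.15,10.3,0.7,0,0,0.15,10.3,0.7,-1,0,0.15]'; python3 -m handwheel '[10,0.6,-2,0,0.15,9.8,0.6,-3,0,0.15,9.5,0.6,-4,0,0.15,9,0.6,-5,0,0.15,8.5,0.6,-6,0,0.15,8,0.5,-6.5,0,0.15,7.5,0.5,-7,0,0.15,7,0.5,-7.5,0,0.15]'
```

```text
time: 32.25
tool_pos: [0.5933, -0.0049, 0.1422]
tool_rot: [3.141, 0.003, 0.065]
contact_force: [-2.6, -2.7, -5.1]
opening: 0.0302
grip_force: 12.0
time: 33.05
tool_pos: [0.6641, -0.0004, 0.1009]
tool_rot: [3.141, -0.0, 0.065]
contact_force: [-7.5, -5.1, 15.9]
opening: 0.0298
grip_force: 12.0
```

Fully open (pushing against the stop). I'll release, rise, back off over the jig and measure.

```bash
python3 -m handwheel '[-2,0,2,0,0.15,0,0,0,0,0.55,0,0,0,0,0.55,0,0,0,0,0.55,0,0,0,0,0.55,0,0,0,0,0.55,0,0,0,0,0.55,0,0,35,0,0.55]'; python3 -m handwheel '[0,0,45,0,0.55,-40,0,0,0,0.55,-40,0,0,0,0.55,-40,0,0,0,0.55,-40,0,0,0,0.55,-25,0,0,0,0.55,-20,0,-30,0,0.55,0,0,0,0,0.55]'
cat > j.py <<'E'
from awl import *
def jig(f):
    im,d,c=snap('wrist',f); P=wcloud(im,d,c)*1000
    a=.0655; R=np.array([[np.cos(a),np.sin(a)],[-np.sin(a),np.cos(a)]]); h,w=d.shape; J=np.concatenate([(P[...,:2]-[468.3,-12.8])@R.T,P[...,2:]],2)
    m=((J[...,2]>32)&(J[...,2]<46)&(abs(J[...,0])<60)&(abs(J[...,1])<95)&(im.max(2)>120)).astype(np.uint8)
    n,l,s,ce=cv2.connectedComponentsWithStats(m)
    for i in range(1,n):
        if s[i,4]>100: q=J[l==i]; print(s[i,4],ce[i].round(0),q.min(0).round(1),q.max(0).round(1))
    print('bar/grip', [np.percentile(J[(J[...,0]>x0)&(J[...,0]<x1)&(abs(J[...,1])<80)&(J[...,2]>60)&(J[...,2]<160)],[5,50,95],axis=0).round(0).tolist() for x0,x1 in((70,130),(160,215))])
    print(robot.observe()['tool_pos'])
E
python3 -c "
from j import *
jig('w17')"
```

```text
time: 33.85
tool_pos: [0.6583, 0.0003, 0.1336]
tool_rot: [-3.14, 0.01, 0.065]
contact_force: [-0.2, -0.7, -0.2]
opening: 0.0504
grip_force: 0.0
time: 34.65
tool_pos: [0.4519, 0.0006, 0.1512]
tool_rot: [-3.14, 0.007, 0.065]
contact_force: [-0.5, 0.0, 0.7]
opening: 0.0505
grip_force: 0.0
2877 [298. 179.] [-47.8 -12.8  32.1] [47.7 10.9 41. ]
1997 [361. 176.] [-31.7 -70.6  32.7] [ 39.2 -44.   40.8]Traceback (most recent call last):
  File "<string>", line 3, in <module>
    jig('w17')
    ~~~^^^^^^^
  File "j.py", line 9, in jig
    print('bar/grip', [np.percentile(J[(J[...,0]>x0)&(J[...,0]<x1)&(abs(J[...,1])<80)&(J[...,2]>60)&(J[...,2]<160)],[5,50,95],axis=0).round(0).tolist() for x0,x1 in((70,130),(160,215))])
                       ~~~~~~~~~~~~~^^^^^^^^^^^^^^^^^^^^^^^^^^^^^^^^^^^^^^^^^^^^^^^^^^^^^^^^^^^^^^^^^^^^^^^^^^^^^^^^^^^^^^^^^^^^^^^^^
    return _quantile_unchecked(
        a, q, axis, out, overwrite_input, method, keepdims, weights)
    return _ureduce(a,
                    func=_quantile_ureduce_func,
    ...<5 lines>...
                    overwrite_input=overwrite_input,
                    method=method)
    r = func(a, **kwargs)
    result = _quantile(arr,
                       quantiles=q,
    ...<2 lines>...
                       out=out,
                       weights=wgt)
    slices_having_nans = np.isnan(arr[-1, ...])
                                  ~~~^^^^^^^^^
IndexError: index -1 is out of bounds for axis 0 with size 0
```

Both cleats are still in place and the clamp is clear. Taking the short cleat first.

```bash
python3 -m handwheel '[11,-37,0,0,0.42,11,-37,0,0,0.42,0,0,-30,0,0.42,0,0,-30,0,0.42,0,0,-20,0,0.42,0,0,0,0,0.42,0,0,0,0,0.42]' 30
python3 -c "
from j import *
print(robot.observe()['tool_pos'])
try: jig('w18')
except IndexError: pass"
```

```text
time: 35.4
tool_pos: [0.4801, -0.0745, 0.0743]
tool_rot: [3.141, -0.001, 0.065]
contact_force: [-0.1, -0.1, 0.6]
opening: 0.0386
grip_force: 0.0
[ 0.48005176 -0.0744684   0.07425114]
2283 [188. 200.] [  1.8 -13.2  32. ] [47.7 11.3 40.3]
3057 [274. 220.] [-18.7 -70.9  32.2] [ 39.2 -44.6  40.4]
```

```bash
python3 -m handwheel '[-4,3,0,0,0.42,0,0,-25,0,0.42,0,0,-20,0,0.42,0,0,-10,0,0.42,0,0,0,0,0.42]' 30; python3 -m handwheel '[0,0,0,0,0.15,0,0,0,0,0.15,0,0,0,0,0.15,0,0,0,0,0.15,0,0,0,0,0.15]' 30
```

```text
time: 35.95
tool_pos: [0.474, -0.0708, 0.0181]
tool_rot: [-3.141, 0.001, 0.065]
contact_force: [0.8, -0.4, 0.9]
opening: 0.0387
grip_force: 0.0
time: 36.45
tool_pos: [0.475, -0.0712, 0.0193]
tool_rot: [3.141, -0.002, 0.065]
contact_force: [-1.3, 0.1, 6.2]
opening: 0.0236
grip_force: 30.0
```

```bash
python3 -m handwheel '[0,0,25,0,0.15,0,0,35,0,0.15,-4,-45,0,0,0.15,-4,-45,0,0,0.15,-4,-45,0,0,0.15,-4,-45,0,0,0.15,-3,-45,0,0,0.15,0,-9,0,0,0.15]';  python3 -m handwheel '[0,0,0,0,0.15,0,0,0,0,0.15,0,0,-30,0,0.15,0,0,-30,0,0.15,0,0,-10,0,0.15,0,0,0,0,0.15]'
```

```text
time: 37.25
tool_pos: [0.455, -0.3098, 0.0787]
tool_rot: [3.139, -0.001, 0.061]
contact_force: [-0.2, 0.5, -0.1]
opening: 0.0238
grip_force: 30.0
time: 37.85
tool_pos: [0.455, -0.3029, 0.0075]
tool_rot: [-3.139, 0.002, 0.067]
contact_force: [0.4, -0.1, 0.0]
opening: 0.0234
grip_force: 30.0
```

Release, then go to the medium cleat.

```bash
python3 -m handwheel '[0,0,-1,0,0.15,0,0,0,0,0.42,0,0,0,0,0.42,0,0,0,0,0.42,0,0,0,0,0.42,0,0,35,0,0.42,0,0,35,0,0.42,3,40,20,0,0.42]';  python3 -m handwheel '[3,45,0,0,0.42,3,45,0,0,0.42,2,45,0,0,0.42,2,45,0,0,0.42,2,45,0,0,0.42,0,27,-20,0,0.42,0,0,0,0,0.42,0,0,0,0,0.42]'
python3 -c "
from j import *
print(robot.observe()['tool_pos'])
from seg import *
snap('top','top19');comps('top19',.008,.032)
try: jig('w19')
except IndexError: pass"
```

```text
time: 38.65
tool_pos: [0.4597, -0.2691, 0.1002]
tool_rot: [3.136, -0.004, 0.061]
contact_force: [2.1, 0.6, 0.2]
opening: 0.0381
grip_force: 0.0
time: 39.45
tool_pos: [0.4702, -0.0129, 0.0774]
tool_rot: [3.141, 0.001, 0.066]
contact_force: [-0.6, -0.3, 1.1]
opening: 0.0384
grip_force: 0.0
[ 0.47023523 -0.01287879  0.07735072]
top19 [429. 111.] n 276 z 0.0208 rect mm [ 813.4 -422.8] [323.6 119.8] 65.8 bgr [31. 37. 43.]
top19 [158.  98.] n 60 z 0.0264 rect mm [835.1 375. ] [81.9 11.2] 86.2 bgr [39. 47. 55.]
top19 [253. 127.] n 339 z 0.0212 rect mm [765.5 129.9] [179.9  26.3] 82.8 bgr [37. 40. 46.]
top19 [341. 128.] n 741 z 0.0177 rect mm [ 765.3 -130. ] [ 42.2 200.4] 4.6 bgr [82. 84. 95.]
top19 [127. 185.] n 366 z 0.0225 rect mm [586.2 454.2] [89.1 88.1] 87.8 bgr [ 52.  80. 107.]
top19 [309. 196.] n 802 z 0.0179 rect mm [565.8 -43.2] [ 91.6 131.4] 1.0 bgr [44. 62. 96.]
top19 [268. 195.] n 676 z 0.018 rect mm [557.1  46.5] [96.5 97.9] 3.8 bgr [47. 65. 97.]
top19 [412. 238.] n 161 z 0.0195 rect mm [ 458.5 -346.2] [151.2  27.3] 4.3 bgr [55. 57. 61.]
top19 [350. 251.] n 89 z 0.0218 rect mm [ 435.1 -192. ] [133.   45.1] 5.2 bgr [61. 70. 79.]
top19 [394. 237.] n 245 z 0.0217 rect mm [ 457.4 -302. ] [73.9 29.3] 1.1 bgr [ 83. 113. 145.]
top19 [151. 254.] n 315 z 0.0175 rect mm [396.3 379.9] [94.8 25.5] 35.8 bgr [120. 103. 172.]
top19 [260. 253.] n 69 z 0.0174 rect mm [396.7  74. ] [56.4 16.6] 4.1 bgr [ 45.  69. 106.]
top19 [291. 257.] n 641 z 0.0175 rect mm [399.5 -17.6] [ 53.5 118.4] 1.1 bgr [ 39.  61. 100.]
top19 [431. 279.] n 545 z 0.0282 rect mm [ 343.3 -408.6] [51.7 89.8] 81.1 bgr [ 37.  62. 101.]
top19 [202. 278.] n 297 z 0.0168 rect mm [331.4 234. ] [26.9 95.9] 39.3 bgr [124. 107. 177.]
3815 [280. 209.] [-25.4 -12.6  32.1] [47.5 11.4 40.8]
```

The short cleat lies flat in the tray at (457,−302), top at z≈22. Now the medium cleat.

```bash
python3 -m handwheel '[-1,-1,-25,0,0.42,0,0,-20,0,0.42,0,0,-13,0,0.42,0,0,0,0,0.42]' 30; python3 -m handwheel '[0,0,0,0,0.15,0,0,0,0,0.15,0,0,0,0,0.15,0,0,0,0,0.15,0,0,0,0,0.15,0,0,0,0,0.15]' 30
```

```text
time: 39.95
tool_pos: [0.4687, -0.0153, 0.0184]
tool_rot: [-3.141, 0.002, 0.063]
contact_force: [-0.3, -0.9, 0.1]
opening: 0.0389
grip_force: 0.0
time: 40.55
tool_pos: [0.4701, -0.0145, 0.0203]
tool_rot: [3.14, -0.002, 0.065]
contact_force: [-0.7, -2.4, 5.7]
opening: 0.0235
grip_force: 30.0
```

```bash
python3 -m handwheel '[0,0,25,0,0.15,0,0,35,0,0.15,-4,-45,0,0,0.15,-4,-45,0,0,0.15,-4,-45,0,0,0.15,-4,-45,0,0,0.15,-2,-35,0,0,0.15,0,0,0,0,0.15]';  python3 -m handwheel '[0,0,0,0,0.15,0,0,-30,0,0.15,0,0,-30,0,0.15,0,0,-11,0,0.15,0,0,0,0,0.15,0,0,0,0,0.15]'; python3 -m handwheel '[0,0,0,0,0.42,0,0,0,0,0.42,0,0,0,0,0.42,0,0,0,0,0.42,0,0,35,0,0.42,0,0,40,0,0.42,0,0,40,0,0.42,0,0,0,0,0.42]'; python3 -m handwheel '[-10,-45,20,0,0.42,-10,-45,0,0,0.42,-10,-45,0,0,0.42,-20,-40,0,0,0.42,0,0,0,0,0.42,0,0,0,0,0.42]'
python3 -c "
from j import *
print(robot.observe()['tool_pos'])
from seg import *
for f in('top','scene'):
  snap(f,f+'20');comps(f+'20',.008,.033);print();comps(f+'20',.05,.25,20)"
```

```text
time: 41.35
tool_pos: [0.4514, -0.2331, 0.0796]
tool_rot: [3.14, -0.001, 0.06]
contact_force: [0.5, 0.3, -0.8]
opening: 0.0235
grip_force: 30.0
time: 41.95
tool_pos: [0.4517, -0.2282, 0.0087]
tool_rot: [-3.142, -0.0, 0.066]
contact_force: [0.8, 0.7, -0.3]
opening: 0.0236
grip_force: 30.0
time: 42.75
tool_pos: [0.454, -0.2309, 0.1285]
tool_rot: [3.135, -0.008, 0.065]
contact_force: [0.9, 0.4, -0.6]
opening: 0.0381
grip_force: 0.0
time: 43.35
tool_pos: [0.4005, -0.404, 0.1422]
tool_rot: [-3.14, 0.001, 0.062]
contact_force: [-0.3, 1.1, -0.5]
opening: 0.0387
grip_force: 0.0
[ 0.40047874 -0.40401625  0.1422214 ]
top20 [430. 111.] n 293 z 0.0204 rect mm [ 813.4 -421.2] [321.2 120.1] 65.5 bgr [33. 39. 45.]
top20 [212.  99.] n 178 z 0.0273 rect mm [836.9 227.2] [ 31.7 220.7] 7.9 bgr [38. 45. 52.]
top20 [147.  98.] n 112 z 0.0279 rect mm [834.5 409.3] [139.1  13.7] 89.2 bgr [40. 48. 55.]
top20 [254. 127.] n 343 z 0.0211 rect mm [764.5 129.8] [179.3  26.3] 83.3 bgr [37. 41. 46.]
top20 [341. 128.] n 748 z 0.0175 rect mm [ 765.4 -130.1] [ 43.3 200.2] 3.3 bgr [85. 87. 98.]
top20 [127. 186.] n 373
[... 2854 characters left out ...]
.1] [67.2 26.7] 51.1 bgr [77. 90. 97.]

scene20 [383. 188.] n 292 z 0.0778 rect mm [685.9 345.8] [53.2 54.5] 34.1 bgr [101. 113. 115.]
scene20 [350. 201.] n 390 z 0.088 rect mm [642.8 195.8] [37.8 41.9] 85.9 bgr [55. 69. 80.]
scene20 [293. 230.] n 807 z 0.1285 rect mm [608.1  -5.3] [124.5 168.4] 3.3 bgr [58. 69. 77.]
scene20 [110. 277.] n 1400 z 0.2304 rect mm [ 414.8 -403.3] [ 51.3 187.8] 3.8 bgr [55. 68. 76.]
scene20 [ 80. 274.] n 244 z 0.238 rect mm [ 389.  -444.2] [43.3 29.8] 83.6 bgr [40. 50. 56.]
scene20 [272. 306.] n 557 z 0.088 rect mm [ 658.9 -202.8] [49.6 50.1] 2.3 bgr [109. 120. 119.]
scene20 [216. 366.] n 1928 z 0.1326 rect mm [ 670.1 -392.9] [69.5 59.7] 55.2 bgr [ 99. 113. 118.]
```

Both cleats lie flat in the tray (tops at z≈22). The clamp's footprint matches the start, so it is open. The awl is in its cup and the bystanders haven't moved. Handing in.

```bash
python3 -c "
from h import *
print(robot.hand_in())"
```

```text
the job is handed in; nothing more can be done
None
```

I handed the job in at about 43 s of the 210 s allowed; `hand_in()` gave no verdict, but my last camera measurements show the medium and short cleats (the long one was absent) flat in the tray after clamping and pressing, the clamp open, the awl in its cup and the bystanders where they started.

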